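# Make up two wood-carvers' tool trays

### The job

Make up the two carvers' trays without dropping anything: in the dark walnut tray the broad gouge with the red-brown handle, lying level on the two rests with its handle on the lower one, and the mallet standing on its head in either bay; in the pale blue tray the fine gouge with the red band, on the rests likewise, and the sharpening stone and the carved rosette, flat and face up, each in a bay of its own. Leave the black-handled chisel, the paper-topped blank and the oil bottle where they are.

Things in the scene. Friction and masses are not known exactly. Their poses are not given: they have to be found in the camera images.
- walnut_tray: Dark walnut tray, fixed, 240 (x, away from the robot) by 180 mm (y, left). Origin: centre of underside; in mm: floor top z = 6; rim (8 thick) and battens (6 thick) reach z = 14. On the -y side two bays, 109 (x) by 90 (y) inside, centres x = -57.5 and +57.5, y = -37. On the +y side two notched rests for a tool lying along x at y = 52: see the blue tray, same shape.
- blue_tray: Pale blue tray, fixed, same shape and frame as the walnut tray. In mm, rests 14 thick: lower rest at x = -65 for the handle, notch bottom z = 22, horns to z = 32; higher rest at x = 75 for the blade, notch bottom z = 31, horns to z = 41. Notches 34 wide below, 50 above. A seated tool is level, its origin near x = 0, y = 52, z = 36 (broad gouge) or 34 (fine gouge).
- broad_gouge: Broad gouge lying on the bench, red-brown wooden handle, swept steel blade 30 mm wide. In mm: octagonal handle 28 across flats from x = -104 to 20, brass ferrule to 32, shank, blade to 120. Origin on the handle's axis at the balance point (grip there, across y), 14 above the bench; x towards the blade. Blade sole 5 below the axis. 180 g.
- fine_gouge: Fine V-gouge lying on the bench, pale handle with a red band near the butt, blade 10 mm wide. In mm: octagonal handle 24 across flats from x = -104 to 20, brass ferrule to 32, shank, blade to 120. Origin on the handle's axis at the balance point (grip there, across y), 12 above the bench; x towards the blade. Blade sole 3 below the axis. 100 g.
- mallet: Round brown wooden mallet, standing on its head, handle up, 200 mm tall. Head 68 mm across at the foot, 54 at 92 mm height. Handle upright from 98 mm height, 25 mm thick low down, 28 mm thick from 150 to 188 mm height: grip it there from above, from any side. Origin: centre of the underside, z up. About 340 g, varies.
- stone: Sharpening stone lying flat, a block 34 mm (its x) by 70 mm (its y) by 20 mm high, brick-red layer on grey. Origin: centre of its underside. 110 g.
- rosette: Carved yellow-wood rosette without paper: round disc, 62 mm diameter, cylindrical edge 18 mm high (grip it), eight petals and a boss carved on top up to 24 mm. Origin: centre of its underside. 50 g.
- spare_chisel: Bystander, leave alone: flat chisel with a black octagonal handle 26 mm across, x from -104 (butt) to +120 mm (blade tip), lying among the gouges. Origin on the handle's axis, 13 mm above the bench.
- blank: Bystander, leave alone: uncarved round wood blank, 66 mm diameter, 30 mm high, white paper pattern on top. Origin: centre of its underside.
- oil_bottle: Bystander, leave alone: amber glass bottle, black cap, 42 mm diameter, 85 mm tall, upright. Origin: centre of its underside.
There are look-alikes about, which are no part of the job. What is shaped like the mallet but purple is not meant.

How it is judged:
By the outcome, as a careful person would: the job done as asked, in the order asked, and still so for the second after the job is handed in, with the robot touching nothing.
It also fails if it takes over 128 s, if anything falls off the work surface, if the arm or the gripper's body presses on something with over 40 N, if the wrist force passes 120 N, or if a joint passes its speed limit or range.

### The arm

A 7-joint arm with a two-finger parallel gripper is mounted at the origin on the work surface. World frame = base frame: x ahead of the robot, y to its left, z up, the work surface at z = 0. Lengths are in m, angles in rad, forces in N, time in s.
With the tool pointing down it reaches from about 0.4 to 0.85 m from the base axis. Payload 10.4 kg.
Tool frame: the origin (TCP) lies midway between the tips of the shut fingers; the grasp point (between the pads) lies 19 mm behind it (r.tcp_to_grasp is the z of the grasp point in the tool frame, in m); z points along the fingers, x is the direction in which the jaws open and shut, and the axes are right-handed (so a half turn about z gives the same grasp; the last joint's range is limited). The gripper opens to 87 mm and grips with 3 to 60 N. Pads are 19 mm wide; open, the fingers measure 117 mm over their backs; the gripper's body (75 mm by 190 mm) begins 51 mm behind the grasp point.
Start: joints at [-1.156, 0.332, -0.065, 1.46, 0.022, 1.35, -0.088], TCP at [0.265, 0.566, 0.223] pointing down, gripper open.
Joint ranges: [-2.6, 2.6], [-0.5, 2.12], [-1.47, 1.34], [0.16, 2.42], [-1.27, 4.41], [0.06, 2.06], [-2.6, 2.6]. Speed limits (rad/s): [2.22, 2.22, 2.79, 2.79, 3.14, 3.14, 3.14].

### API

Orientations are given as a unit quaternion [x, y, z, w].
In Python, from bench import r, camera, close_job gives the robot as it stands. The module is installed in compiled form; this text tells all that it offers.
- The arm moves only by the shell command python3 -m crank 'ROWS' [FORCE]. ROWS is JSON, a list of rows, each an object of numbers: "x", "y", "z": the shift along the tool's x, y, z scaled (see below); "ax", "ay", "az": the turn, a rotation vector about the tool's x, y, z scaled (see below); "claw": the closure, from -1 (fully open) to 1 (shut), so that 0 is half open. A call has exactly 5 rows; each row is the pose to reach, as a shift and turn from the pose commanded when the call began, along the tool's axes at that moment; what a row does not reach only later rows make up. The controller multiplies each number of a shift by 1 m and each number of a turn by 2 rad. A row lasts 1/12 s, in which the tool goes at most 41.7 mm and 7.16 degrees, less where a joint would pass 70% of its speed; a pose out of reach is approached as far as the arm can. A call with a number of a shift or a turn outside -1 to 1 is refused whole. A call with a gripper value outside its range is refused whole. The fingers move at their own pace and stop on an object; FORCE is the grip in N (left out, the last holds). Time passes only in rows, so rows that repeat a pose let the fingers close, or fill a call up. It gives the time, the measured TCP pose, the force and the opening at its end, in the units of the state.
- r.read_state(): the state, without advancing time (a new reading comes with each control period).
- camera(name): name is "scene" or "top"; returns a dict with "color" (480x640x3 uint8, blue, green, red), "fx", "fy", "cx", "cy" (pixels), "eye" and "orientation" of the camera in the world. Camera axes: x right, y down, z forward; pixel columns grow to the right and rows downward; lengths in m; the calibration is good to about 2 mm. A picture is of the moment at which its call begins. There is no depth.
- close_job(): hands the job in, once; it reports no verdict.
The state is a dict: "time": time; "joint_positions": joint angles; "joint_vel": joint speeds; "joint_torque": joint torques, N m; "ee_pos": TCP position; "eef_rot": TCP orientation; "ft_force": force on the tool from outside, world axes, zero at the start; "torque": the same for the moment, N m; "width": finger opening in m.
Only numpy, scipy, OpenCV 4.12 (cv2) and the standard library are available. Lean on these libraries where they do the work, as an engineer would, in place of code of your own. Each camera call takes 0.05 s, during which the arm holds its last target. There are 200 camera calls.

## Working session

There is one attempt and no reset: what is moved stays moved. The work goes in short steps, Python scripts to look and compute and a shell command to move; the robot and the scene stay as the last step left them, time stands still between calls to the robot, and variables do not carry over. Pictures are saved under pics/ and viewed, about 12 in all and at most 16, crops included, and the job is handed in when it is done.

```bash
mkdir -p pics
cat > h.py <<'E'
import numpy as np, cv2
from scipy.spatial.transform import Rotation as R
from bench import r, camera
def snap(n,f):
    c=camera(n); cv2.imwrite('pics/'+f,c['color']); np.save('pics/'+n+'.npy',c,allow_pickle=True); return c
def load(n): return np.load('pics/'+n+'.npy',allow_pickle=True).item()
def ray(c,u,v,z):
    d=R.from_quat(c['orientation']).apply([(u-c['cx'])/c['fx'],(v-c['cy'])/c['fy'],1]); e=np.array(c['eye'])
    return e+d*(z-e[2])/d[2]
def proj(c,p):
    q=R.from_quat(c['orientation']).inv().apply(np.array(p)-np.array(c['eye']))
    return c['fx']*q[0]/q[2]+c['cx'],c['fy']*q[1]/q[2]+c['cy']
E
python3 - <<'E'
from h import *
for n in('scene','top'):
    c=snap(n,n+'0.png'); print(n,{k:c[k] for k in c if k!='color'})
print(r.read_state(), r.tcp_to_grasp)
E
```

```text
scene {'fx': 533.1339829987716, 'fy': 533.1339829987716, 'cx': 318.34000592647914, 'cy': 232.74360478562727, 'eye': array([ 1.23397486, -0.32260653,  0.98011403]), 'orientation': array([ 0.81893109,  0.45763221, -0.17045734, -0.30144472])}
top {'fx': 458.2990354579709, 'fy': 458.2990354579709, 'cx': 314.0940884190572, 'cy': 245.1455312258618, 'eye': array([0.34482321, 0.07661898, 1.00245444]), 'orientation': array([-0.68143166,  0.72334953, -0.08314329,  0.07418586])}
{'time': 0.1, 'joint_positions': array([-1.15558314,  0.33275625, -0.06468515,  1.46087494,  0.02161136,
        1.3499425 , -0.088487  ]), 'joint_vel': array([-2.81325656e-04, -3.93857681e-03, -1.29274634e-03, -1.32757997e-03,
       -2.63425084e-05, -8.51376654e-04,  4.24858845e-05]), 'joint_torque': array([ 2.02581105e-03, -6.24536848e+01,  2.48451205e-02, -3.90716743e+01,
       -6.13552518e-02,  3.65398068e-02,  8.04012507e-05]), 'ee_pos': array([0.26483544, 0.56570955, 0.22185782]), 'eef_rot': array([ 8.43783232e-01,  5.36683748e-01, -5.20432239e-04,  3.77087949e-04]), 'ft_force': array([ 0.04026072, -0.57735544, -0.39422376]), 'torque': array([-0.03706625,  0.00081658,  0.00835822]), 'width': 0.08712046498659731} -0.0187
```

View pics/scene0.png

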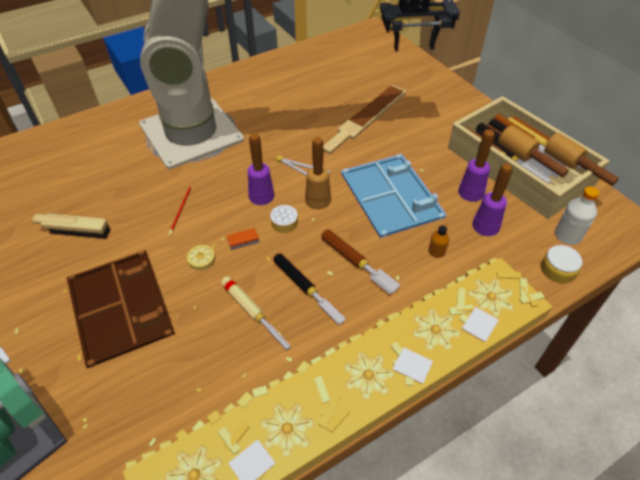

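View pics/top0.png

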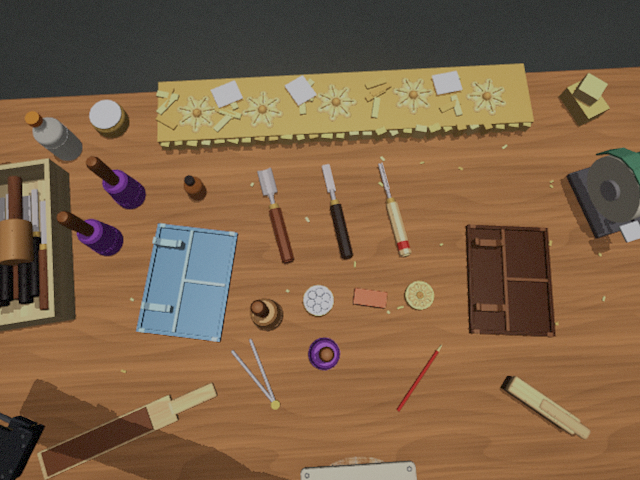

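Candidates (top-picture pixels):
- **Broad gouge:** the red-brown one at (277,217), against the black chisel (337,210) and the red-banded fine gouge (395,210).
- **Mallet:** the brown one at (265,313), against the purple ones at (324,354), (118,185), (98,235) and those in the crate.
- **Rosette:** the yellow disc at (419,296), against the paper-topped blank (318,300), the plank carvings and the jar (108,118).
- **Stone:** at (370,298).

Next is one close crop to check these choices.

Run:
```python
from h import *
c=load('top'); i=c['color'][155:375,130:560]
cv2.imwrite('pics/crop0.png',cv2.resize(i,None,fx=1.8,fy=1.8,interpolation=cv2.INTER_CUBIC))
```

```text
(no output)
```

View pics/crop0.png

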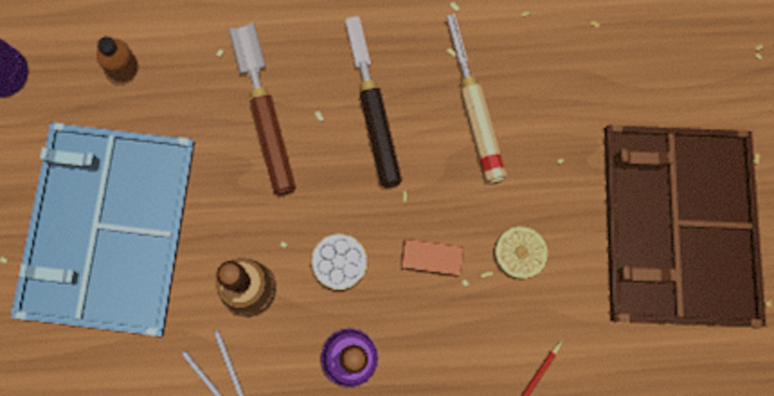

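The crop confirms the choices: the broad gouge runs from butt (285,192) to tip (243,26), the fine gouge from (497,180) to (452,16). The stone is at (432,257), the rosette at (521,252) and the mallet knob at (233,275).

Run:
```python
from h import *
c=load('top')
P=lambda u,v,z: ray(c,u/1.8+130,v/1.8+155,z)[:2]
mm=lambda p:np.round(np.array(p)*1000,1)
for n,b,t,z in(('broad',(285,192),(243,26),.014),('fine',(497,180),(452,16),.012),('chisel',(391,186),(353,18),.013)):
    b=P(*b,z);t=P(*t,z);d=t-b;L=np.linalg.norm(d);print(n,'L',mm(L),'yaw',np.degrees(np.arctan2(d[1],d[0])),'origin',mm(b+d*104/224))
m=P(233,275,.2);print('mallet',mm(m)); print(' base est',mm(P(245,287,.0)))
s=[P(*q,.02) for q in((405,240),(463,245),(460,275),(402,269))];print('stone',mm(np.mean(s,0)),[mm(np.linalg.norm(s[i]-s[i-1])) for i in range(4)],'long dir',np.degrees(np.arctan2(*((s[0]-s[1])[::-1]))))
print('ros',mm(P(521,252,.018)),'blank',mm(P(339,262,.03)),'bottle',mm(P(107,46,.085)))
for n,q in(('blue',((52,125),(193,141),(161,334),(13,318))),('waln',((606,126),(750,132),(764,325),(611,323)))):
    s=[P(*a,.014) for a in q];ctr=np.mean(s,0);d=s[0]-s[3]+s[1]-s[2];a=np.arctan2(d[1],d[0])
    M=np.array([[np.cos(a),-np.sin(a)],[np.sin(a),np.cos(a)]])
    print(n,mm(ctr),'yaw',np.degrees(a),[mm(np.linalg.norm(s[i]-s[i-1])) for i in range(4)],'tool',mm(ctr+M@[0,.052]),'bay+',mm(ctr+M@[.0575,-.037]),'bay-',mm(ctr+M@[-.0575,-.037]))
k=load('scene')
for p in((.0,0,0),):pass
print('mallet top in scene',proj(k,[*m,.2]),'base',proj(k,[*m,0]))
```

```text
broad L 222.6 yaw 11.181260710371019 origin [636.1 135.9]
fine L 220.2 yaw 9.211484083368227 origin [ 635.6 -128. ]
chisel L 223.8 yaw 8.192096654399254 origin [637.5   1. ]
mallet [420.4 162.5]
 base est [424. 170.]
stone [444.3 -55.9] [np.float64(34.8), np.float64(69.5), np.float64(36.0), np.float64(69.0)] long dir 81.6352257647716
ros [ 444.3 -162.5] blank [444.2  55.8] bottle [707.9 313.6]
blue [504.7 334.2] yaw -10.390858187603467 [np.float64(236.8), np.float64(176.4), np.float64(235.1), np.float64(175.6)] tool [514.1 385.4] bay+ [554.6 287.5] bay- [441.5 308.2]
waln [ 466.9 -363. ] yaw -6.0821102420416375 [np.float64(240.9), np.float64(178.9), np.float64(235.7), np.float64(180.7)] tool [ 472.4 -311.3] bay+ [ 520.2 -405.8] bay- [ 405.8 -393.7]
mallet top in scene (np.float64(314.1577434012751), np.float64(138.73927314782284)) base (np.float64(314.88249393741364), np.float64(200.167814096346))
```

```bash
cat >> h.py <<'E'
def to(x,y,z,jaw):
    "print shift (tool axes, m) and az number for TCP target in mm, jaw dir deg, tool down; from measured pose"
    s=r.read_state(); q=R.from_quat(s['eef_rot']); p=np.array(s['ee_pos'])
    a=np.radians(jaw); T=R.from_matrix(np.array([[np.cos(a),np.sin(a),0],[np.sin(a),-np.cos(a),0],[0,0,-1]]))
    t=(q.inv()*T).as_rotvec()
    if abs(t[2])>np.pi/2: t=(q.inv()*T*R.from_euler('z',180,degrees=True)).as_rotvec()
    print('shift',np.round(q.inv().apply(np.array([x,y,z])/1000-p),4),'turn',np.round(t/2,4),'t',round(s['time'],2),'w',round(s['width'],4))
E
python3 -m crank '[{"x":-0.082,"y":0.1825,"az":-0.219,"claw":-1},{"x":-0.082,"y":0.1825,"az":-0.219,"claw":-1},{"x":-0.082,"y":0.1825,"az":-0.219,"claw":-1},{"x":-0.082,"y":0.1825,"az":-0.219,"claw":-1},{"x":-0.082,"y":0.1825,"az":-0.219,"claw":-1}]' 40
python3 -m crank '[{"x":-0.139,"y":0.12,"claw":-1},{"x":-0.139,"y":0.12,"claw":-1},{"x":-0.139,"y":0.12,"claw":-1},{"x":-0.139,"y":0.12,"claw":-1},{"x":-0.139,"y":0.12,"claw":-1}]'
python3 -m crank '[{"x":-0.139,"y":0.12,"z":0.08,"az":-0.098,"claw":-1},{"x":-0.139,"y":0.12,"z":0.08,"az":-0.098,"claw":-1},{"x":-0.139,"y":0.12,"z":0.08,"az":-0.098,"claw":-1},{"x":-0.139,"y":0.12,"z":0.08,"az":-0.098,"claw":-1},{"x":-0.139,"y":0.12,"z":0.08,"az":-0.098,"claw":-1}]'
python3 -c "
from h import *
to(636,136,4,101.2)
c=snap('scene','scene1.png'); cv2.imwrite('pics/s1c.png',cv2.resize(c['color'][100:340,200:520],None,fx=2.4,fy=2.4,interpolation=2))
snap('top','top1.png')"
```

```text
shift [-0.2316  0.5183  0.2182] turn [-2.000e-04  6.000e-04 -3.166e-01] t 0.1 w 0.0871schema error: expected keys x, y, z, ax, ay, az, claw
schema error: expected keys x, y, z, ax, ay, az, claw
schema error: expected keys x, y, z, ax, ay, az, claw
```

View pics/s1c.png

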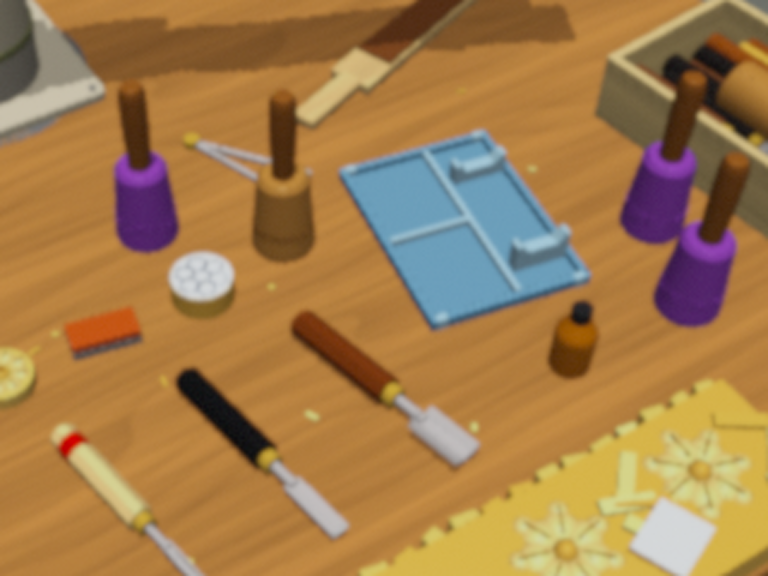

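The crop shows the arm has not moved: the calls were refused because every row needs all seven keys. It does confirm the broad gouge (butt (303,323), blade (443,437) in the crop) and the brown mallet (283,97).

```bash
python3 -m crank '[{"x":-0.082,"y":0.1825,"z":0,"ax":0,"ay":0,"az":-0.219,"claw":-1},{"x":-0.082,"y":0.1825,"z":0,"ax":0,"ay":0,"az":-0.219,"claw":-1},{"x":-0.082,"y":0.1825,"z":0,"ax":0,"ay":0,"az":-0.219,"claw":-1},{"x":-0.082,"y":0.1825,"z":0,"ax":0,"ay":0,"az":-0.219,"claw":-1},{"x":-0.082,"y":0.1825,"z":0,"ax":0,"ay":0,"az":-0.219,"claw":-1}]' 40 &&
python3 -m crank '[{"x":-0.139,"y":0.12,"z":0,"ax":0,"ay":0,"az":0,"claw":-1},{"x":-0.139,"y":0.12,"z":0,"ax":0,"ay":0,"az":0,"claw":-1},{"x":-0.139,"y":0.12,"z":0,"ax":0,"ay":0,"az":0,"claw":-1},{"x":-0.139,"y":0.12,"z":0,"ax":0,"ay":0,"az":0,"claw":-1},{"x":-0.139,"y":0.12,"z":0,"ax":0,"ay":0,"az":0,"claw":-1}]' &&
python3 -m crank '[{"x":-0.139,"y":0.12,"z":0.08,"ax":0,"ay":0,"az":-0.098,"claw":-1},{"x":-0.139,"y":0.12,"z":0.08,"ax":0,"ay":0,"az":-0.098,"claw":-1},{"x":-0.139,"y":0.12,"z":0.08,"ax":0,"ay":0,"az":-0.098,"claw":-1},{"x":-0.139,"y":0.12,"z":0.08,"ax":0,"ay":0,"az":-0.098,"claw":-1},{"x":-0.139,"y":0.12,"z":0.08,"ax":0,"ay":0,"az":-0.098,"claw":-1}]'
python3 - <<'E'
from h import *
to(636,136,4,101.2)
k=load('scene')
S=lambda u,v,z:np.round(ray(k,u/2.4+200,v/2.4+100,z)*1000,1)[:2]
print('broad butt,tip',S(303,325,.014),S(458,452,.010),'fine butt',S(64,432,.012),'mallet top',S(283,97,.2),'ros',S(3,372,.024),'stone',S(103,325,.02),'blank',S(202,275,.03))
E
```

```text
time: 0.62
ee_pos: [0.3968, 0.4122, 0.2225]
eef_rot: [0.705, 0.709, 0.0, 0.0]
ft_force: [1.4, 1.2, 0.1]
width: 0.0872
time: 1.03
ee_pos: [0.5192, 0.2692, 0.2226]
eef_rot: [0.709, 0.705, -0.0, 0.001]
ft_force: [0.2, -0.5, 0.6]
width: 0.0872
time: 1.45
ee_pos: [0.6366, 0.1338, 0.1413]
eef_rot: [0.635, 0.773, -0.0, 0.0]
ft_force: [0.1, 0.4, 0.3]
width: 0.087
shift [ 2.400e-03 -1.000e-04  1.372e-01] turn [-0.0003  0.0004 -0.0001] t 1.45 w 0.087
broad butt,tip [545.5 118.2] [746.2 159.9] fine butt [ 537.7 -138.1] mallet top [429.9 166.7] ros [ 452.4 -159.9] stone [446.4 -51.9] blank [447.6  59.4]
```

```bash
python3 -m crank '[{"x":0.003,"y":0,"z":0.04,"ax":0,"ay":0,"az":0,"claw":-1},{"x":0.003,"y":0,"z":0.08,"ax":0,"ay":0,"az":0,"claw":-1},{"x":0.003,"y":0,"z":0.115,"ax":0,"ay":0,"az":0,"claw":-1},{"x":0.003,"y":0,"z":0.137,"ax":0,"ay":0,"az":0,"claw":-1},{"x":0.003,"y":0,"z":0.137,"ax":0,"ay":0,"az":0,"claw":-1}]' 40 &&
python3 -m crank '[{"x":0,"y":0,"z":0,"ax":0,"ay":0,"az":0,"claw":1},{"x":0,"y":0,"z":0,"ax":0,"ay":0,"az":0,"claw":1},{"x":0,"y":0,"z":0,"ax":0,"ay":0,"az":0,"claw":1},{"x":0,"y":0,"z":0,"ax":0,"ay":0,"az":0,"claw":1},{"x":0,"y":0,"z":0,"ax":0,"ay":0,"az":0,"claw":1}]' 40 &&
python3 -m crank '[{"x":0,"y":0,"z":0,"ax":0,"ay":0,"az":0,"claw":1},{"x":0,"y":0,"z":0,"ax":0,"ay":0,"az":0,"claw":1},{"x":0,"y":0,"z":0,"ax":0,"ay":0,"az":0,"claw":1},{"x":0,"y":0,"z":0,"ax":0,"ay":0,"az":0,"claw":1},{"x":0,"y":0,"z":0,"ax":0,"ay":0,"az":0,"claw":1}]'
```

```text
time: 1.87
ee_pos: [0.634, 0.1392, 0.0027]
eef_rot: [0.634, 0.773, -0.001, -0.001]
ft_force: [0.2, -0.8, 0.3]
width: 0.0869
time: 2.28
ee_pos: [0.6351, 0.1395, 0.0059]
eef_rot: [0.634, 0.773, 0.0, 0.0]
ft_force: [1.0, 0.8, -0.0]
width: 0.0618
time: 2.7
ee_pos: [0.635, 0.1395, 0.0056]
eef_rot: [0.634, 0.773, 0.0, -0.0]
ft_force: [-0.4, -1.0, 0.8]
width: 0.0284
```

```bash
python3 -m crank '[{"x":0,"y":0,"z":-0.015,"ax":0,"ay":0,"az":0,"claw":1},{"x":0,"y":0,"z":-0.045,"ax":0,"ay":0,"az":0,"claw":1},{"x":0,"y":0,"z":-0.08,"ax":0,"ay":0,"az":0,"claw":1},{"x":0,"y":0,"z":-0.11,"ax":0,"ay":0,"az":0,"claw":1},{"x":0,"y":0,"z":-0.12,"ax":0,"ay":0,"az":0,"claw":1}]' 40 &&
python3 -m crank '[{"x":-0.02,"y":-0.012,"z":0,"ax":0,"ay":0,"az":0.03,"claw":1},{"x":-0.05,"y":-0.03,"z":0,"ax":0,"ay":0,"az":0.06,"claw":1},{"x":-0.08,"y":-0.048,"z":0,"ax":0,"ay":0,"az":0.09,"claw":1},{"x":-0.11,"y":-0.066,"z":0,"ax":0,"ay":0,"az":0.12,"claw":1},{"x":-0.136,"y":-0.082,"z":0,"ax":0,"ay":0,"az":0.151,"claw":1}]' &&
python3 -m crank '[{"x":-0.031,"y":-0.008,"z":0,"ax":0,"ay":0,"az":0,"claw":1},{"x":-0.062,"y":-0.015,"z":0,"ax":0,"ay":0,"az":0,"claw":1},{"x":-0.093,"y":-0.023,"z":0,"ax":0,"ay":0,"az":0,"claw":1},{"x":-0.124,"y":-0.03,"z":0,"ax":0,"ay":0,"az":0,"claw":1},{"x":-0.154,"y":-0.038,"z":0,"ax":0,"ay":0,"az":0,"claw":1}]' &&
python3 -m crank '[{"x":-0.035,"y":-0.008,"z":0,"ax":0,"ay":0,"az":0,"claw":1},{"x":-0.075,"y":-0.018,"z":0,"ax":0,"ay":0,"az":0,"claw":1},{"x":-0.115,"y":-0.028,"z":0,"ax":0,"ay":0,"az":0,"claw":1},{"x":-0.145,"y":-0.035,"z":0,"ax":0,"ay":0,"az":0,"claw":1},{"x":-0.154,"y":-0.038,"z":0,"ax":0,"ay":0,"az":0,"claw":1}]'
python3 - <<'E'
from h import *
to(474,-308,126,83.9)
c=snap('scene','scene2.png');t=snap('top','top2.png')
a=cv2.resize(c['color'][210:380,40:240],None,fx=4,fy=4,interpolation=2)[:590]
b=cv2.resize(t['color'][170:350,440:580],(466,600),interpolation=2)
cv2.imwrite('pics/s2c.png',a[:,:800]);cv2.imwrite('pics/t2c.png',b)
E
```

```text
time: 3.12
ee_pos: [0.637, 0.1398, 0.1306]
eef_rot: [0.635, 0.773, 0.003, 0.002]
ft_force: [2.0, -0.9, -0.9]
width: 0.0275
time: 3.53
ee_pos: [0.5796, -0.0123, 0.1247]
eef_rot: [0.745, 0.667, -0.001, -0.0]
ft_force: [0.7, -0.8, -2.1]
width: 0.0274
time: 3.95
ee_pos: [0.5258, -0.1605, 0.1248]
eef_rot: [0.744, 0.669, -0.0, -0.0]
ft_force: [0.6, -0.7, -1.9]
width: 0.0272
time: 4.37
ee_pos: [0.4695, -0.3137, 0.125]
eef_rot: [0.746, 0.666, -0.001, 0.0]
ft_force: [-1.3, -0.5, -1.7]
width: 0.0274
shift [ 0.0062  0.0039 -0.001 ] turn [-0.0007  0.0011 -0.003 ] t 4.37 w 0.0274
```

View pics/s2c.png

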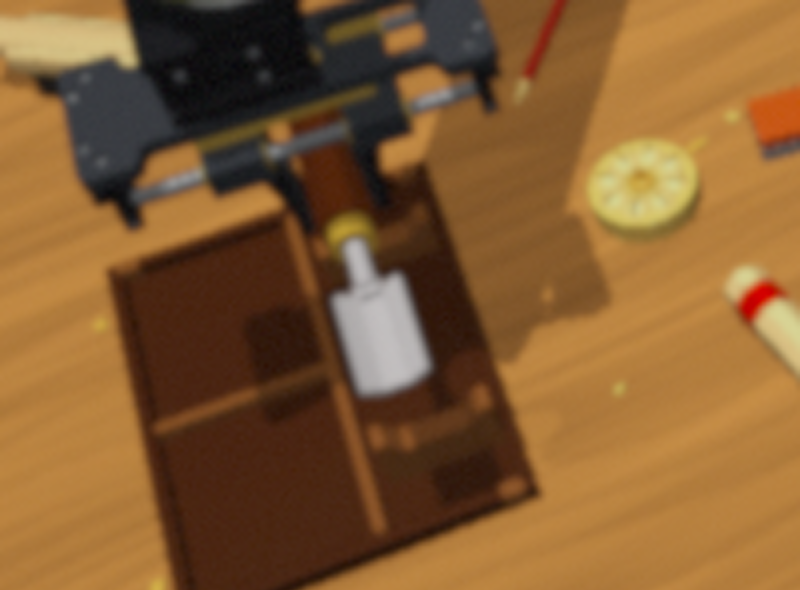

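The crop shows the gouge held level over the tray. The higher rest's horns are at (377,437) and (480,395), and the tray corners at (110,268), (425,165) and (540,495).

Run:
```python
from h import *
k=load('scene')
S=lambda u,v,z:np.round(ray(k,u/4+40,v/4+210,z)*1000,1)[:2]
print('corners',S(110,268,.014),S(425,165,.014),S(540,495,.014))
print('rest hi',(S(377,433,.041)+S(480,392,.041))/2)
print('tip',S(392,392,.130),'ferrule',S(350,232,.140))
a=np.radians(-6.1);M=np.array([[np.cos(a),-np.sin(a)],[np.sin(a),np.cos(a)]])
c0=np.array([466.9,-363]);
print('top pred corners',[c0+M@np.array(q) for q in((-120,-90),(-120,90),(120,90),(75,52))])
print(r.read_state()['ee_pos'])
```

```text
corners [ 345.2 -437.3] [ 367.  -262.4] [ 606.4 -286.6]
rest hi [ 548.6 -318.3]
tip [ 593.7 -329.6] ferrule [ 501.1 -316.1]
top pred corners [array([ 338.01568028, -439.73872641]), array([ 357.14321312, -260.75789647]), array([ 595.78431972, -286.26127359]), array([ 547.00107752, -319.26423226])]
[ 0.47111708 -0.31045173  0.12487644]
```

View pics/t2c.png

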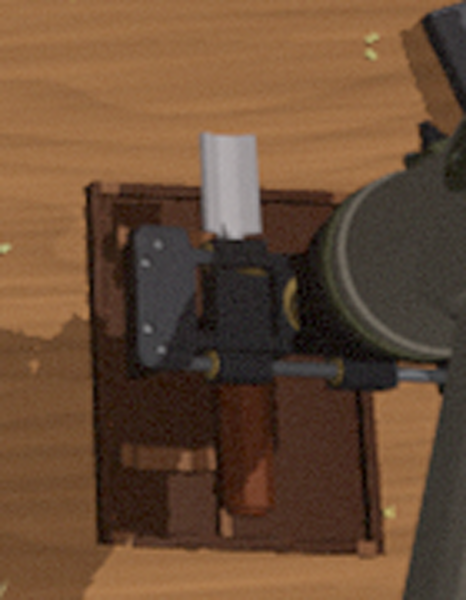

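Run:
```python
from h import *
c=load('top')
T=lambda u,v,z:np.round(ray(c,u*.3004+440,v*.3+170,z)*1000,1)[:2]
b=T(248,508,.137);t=T(230,135,.128);d=t-b
print('butt',b,'tip',t,np.linalg.norm(d),np.degrees(np.arctan2(d[1],d[0])),'org',b+d*104/224)
q=[T(95,186,.014),T(380,550,.014),T(103,542,.014)];print('corners',q,'ctr',(q[0]+q[1])/2)
h=T(125,450,.032),T(212,460,.032);print('low rest left horn outer',h)
```

```text
butt [ 370.7 -305.6] tip [ 590.5 -333.4] 221.55107763222458 -7.2084162601788675 org [ 472.75       -318.50714286]
corners [array([ 592.4, -290.5]), array([ 343.1, -440. ]), array([ 358.7, -263.9])] ctr [ 467.75 -365.25]
low rest left horn outer (array([ 414.6, -279.5]), array([ 405. , -333.8]))
```

Run:
```python
from h import *
to(471.5,-305.5,45,84.7)
```

```text
shift [ 0.005  -0.0001  0.0799] turn [-0.0006  0.0002 -0.0089] t 4.47 w 0.028
```

```bash
python3 -m crank '[{"x":0.005,"y":0,"z":0.015,"ax":0,"ay":0,"az":-0.009,"claw":1},{"x":0.005,"y":0,"z":0.035,"ax":0,"ay":0,"az":-0.009,"claw":1},{"x":0.005,"y":0,"z":0.055,"ax":0,"ay":0,"az":-0.009,"claw":1},{"x":0.005,"y":0,"z":0.072,"ax":0,"ay":0,"az":-0.009,"claw":1},{"x":0.005,"y":0,"z":0.08,"ax":0,"ay":0,"az":-0.009,"claw":1}]' 40
python3 - <<'E'
from h import *
to(471.5,-305.5,28,84.7)
c=snap('scene','scene3.png');t=snap('top','top3.png')
a=cv2.resize(c['color'][230:370,60:190],(540,582),interpolation=2)
b=cv2.resize(t['color'][200:350,455:515],(240,600),interpolation=2)
o=np.zeros((600,790,3),np.uint8);o[:582,:540]=a;o[:,550:]=b;cv2.imwrite('pics/c3.png',o)
E
```

```text
time: 4.88
ee_pos: [0.4731, -0.3004, 0.0428]
eef_rot: [0.737, 0.676, -0.0, -0.002]
ft_force: [0.3, 0.8, -2.8]
width: 0.0274
shift [-0.0052 -0.0011  0.0148] turn [-0.0016 -0.001   0.0036] t 4.88 w 0.0274
```

View pics/c3.png

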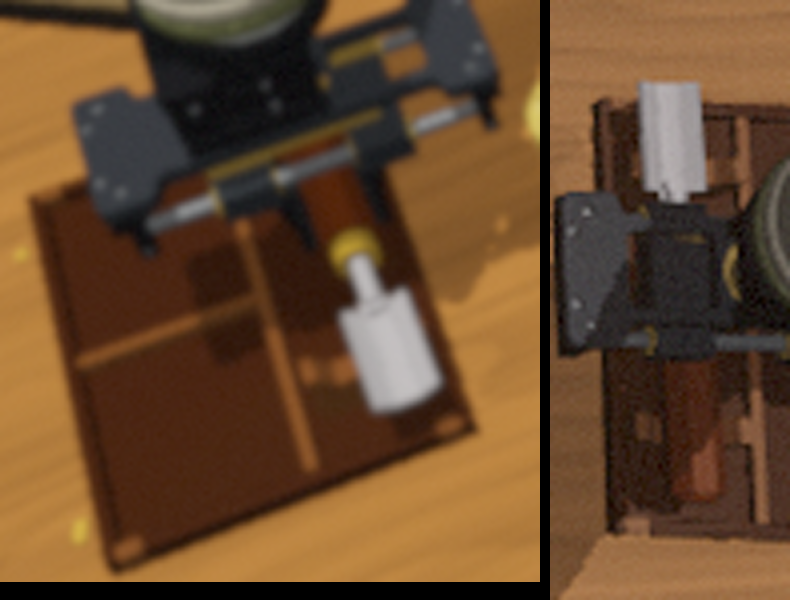

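Run:
```python
from h import *
to(471.5,-305.5,28,84.7)
k=load('scene')
S=lambda u,v,z:np.round(ray(k,u/4.154+60,v/4.157+230,z)*1000,1)[:2]
print(S(312,370,.041),S(440,400,.045),'tip',S(408,405,.048),'ferr',S(355,250,.052))
```

```text
shift [-0.0044 -0.0012  0.0159] turn [-0.0015 -0.0008  0.0032] t 4.98 w 0.0278
[ 549.1 -344.2] [ 600.8 -296.9] tip [ 597.4 -311.1] ferr [ 500.6 -302.1]
```

```bash
python3 -m crank '[{"x":-0.004,"y":-0.001,"z":0,"ax":0,"ay":0,"az":0,"claw":1},{"x":-0.008,"y":-0.001,"z":0.002,"ax":0,"ay":0,"az":0,"claw":1},{"x":-0.008,"y":-0.001,"z":0.004,"ax":0,"ay":0,"az":0,"claw":1},{"x":-0.008,"y":-0.001,"z":0.006,"ax":0,"ay":0,"az":0,"claw":1},{"x":-0.008,"y":-0.001,"z":0.006,"ax":0,"ay":0,"az":0,"claw":1}]' 40
python3 - <<'E'
from h import *
to(471.5,-308.5,28,84.5)
c=snap('scene','scene4.png');t=snap('top','top4.png')
a=cv2.resize(c['color'][260:350,90:180],(540,540),interpolation=2)
b=cv2.resize(t['color'][200:350,455:515],(240,600),interpolation=2)
o=np.zeros((600,790,3),np.uint8);o[:540,:540]=a;o[:,550:]=b;cv2.imwrite('pics/c4.png',o)
E
```

```text
time: 5.4
ee_pos: [0.4718, -0.3111, 0.0395]
eef_rot: [0.738, 0.675, 0.0, 0.0]
ft_force: [-0.9, 0.1, -1.4]
width: 0.0272
shift [ 0.0025 -0.0005  0.0115] turn [ 0.0001 -0.0001  0.004 ] t 5.4 w 0.0272
```

View pics/c4.png

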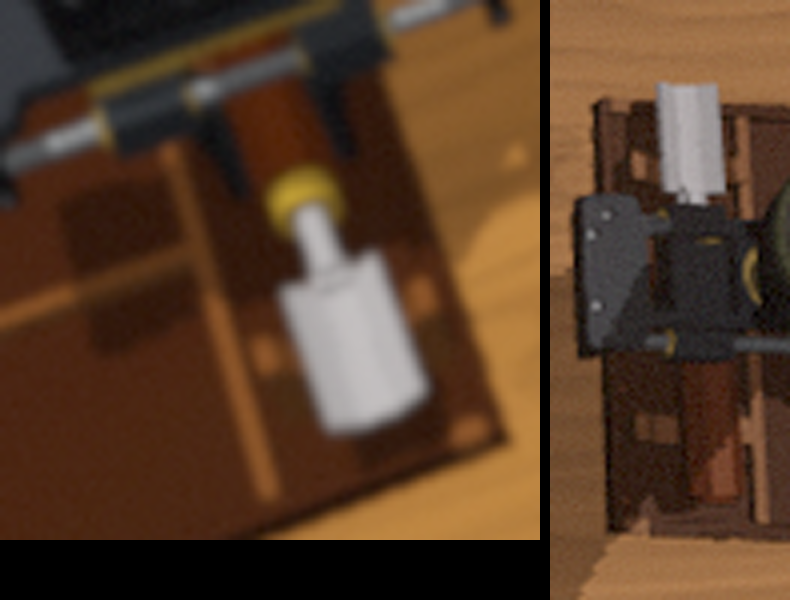

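Top: the handle sits about 2 mm right of the low rest's centre. Scene: the blade is centred between its horns at (267,352) and (425,295). A small correction, then seat it.

```bash
python3 -m crank '[{"x":0.0015,"y":0,"z":0.002,"ax":0,"ay":0,"az":0.007,"claw":1},{"x":0.0015,"y":0,"z":0.004,"ax":0,"ay":0,"az":0.007,"claw":1},{"x":0.0015,"y":0,"z":0.006,"ax":0,"ay":0,"az":0.007,"claw":1},{"x":0.0015,"y":0,"z":0.008,"ax":0,"ay":0,"az":0.007,"claw":1},{"x":0.0015,"y":0,"z":0.008,"ax":0,"ay":0,"az":0.007,"claw":1}]' 40
python3 -m crank '[{"x":0,"y":0,"z":0.001,"ax":0,"ay":0,"az":0,"claw":1},{"x":0,"y":0,"z":0.002,"ax":0,"ay":0,"az":0,"claw":1},{"x":0,"y":0,"z":0.003,"ax":0,"ay":0,"az":0,"claw":1},{"x":0,"y":0,"z":0.003,"ax":0,"ay":0,"az":0,"claw":1},{"x":0,"y":0,"z":0.003,"ax":0,"ay":0,"az":0,"claw":1}]'
```

```text
time: 5.92
ee_pos: [0.4716, -0.3094, 0.0309]
eef_rot: [0.742, 0.67, -0.0, -0.0]
ft_force: [0.5, -0.6, -1.3]
width: 0.0274
time: 6.33
ee_pos: [0.4719, -0.3096, 0.0285]
eef_rot: [0.742, 0.67, 0.0, -0.0]
ft_force: [0.3, 0.1, -2.3]
width: 0.0274
```

```bash
python3 -m crank '[{"x":0,"y":0,"z":0.0005,"ax":0,"ay":0,"az":0,"claw":1},{"x":0,"y":0,"z":0.001,"ax":0,"ay":0,"az":0,"claw":1},{"x":0,"y":0,"z":0.0015,"ax":0,"ay":0,"az":0,"claw":1},{"x":0,"y":0,"z":0.0015,"ax":0,"ay":0,"az":0,"claw":1},{"x":0,"y":0,"z":0.0015,"ax":0,"ay":0,"az":0,"claw":1}]' 40
```

```text
time: 6.75
ee_pos: [0.472, -0.3096, 0.0275]
eef_rot: [0.742, 0.67, 0.0, 0.0]
ft_force: [-2.3, 2.3, 5.4]
width: 0.0273
```

```bash
python3 -m crank '[{"x":0,"y":0,"z":0,"ax":0,"ay":0,"az":0,"claw":0},{"x":0,"y":0,"z":0,"ax":0,"ay":0,"az":0,"claw":0},{"x":0,"y":0,"z":0,"ax":0,"ay":0,"az":0,"claw":0},{"x":0,"y":0,"z":0,"ax":0,"ay":0,"az":0,"claw":-0.2},{"x":0,"y":0,"z":0,"ax":0,"ay":0,"az":0,"claw":-0.2}]' 40 &&
python3 -m crank '[{"x":0,"y":0,"z":-0.01,"ax":0,"ay":0,"az":0,"claw":-0.2},{"x":0,"y":0,"z":-0.05,"ax":0,"ay":0,"az":0,"claw":-0.2},{"x":0,"y":0,"z":-0.09,"ax":0,"ay":0,"az":0,"claw":-1},{"x":0,"y":0,"z":-0.13,"ax":0,"ay":0,"az":0,"claw":-1},{"x":0,"y":0,"z":-0.17,"ax":0,"ay":0,"az":0,"claw":-1}]' &&
python3 -m crank '[{"x":0.03,"y":-0.006,"z":-0.035,"ax":0,"ay":0,"az":0,"claw":-1},{"x":0.06,"y":-0.013,"z":-0.045,"ax":0,"ay":0,"az":0,"claw":-1},{"x":0.09,"y":-0.019,"z":-0.045,"ax":0,"ay":0,"az":0,"claw":-1},{"x":0.125,"y":-0.026,"z":-0.045,"ax":0,"ay":0,"az":0,"claw":-1},{"x":0.156,"y":-0.032,"z":-0.045,"ax":0,"ay":0,"az":0,"claw":-1}]' &&
python3 -m crank '[{"x":0.031,"y":-0.006,"z":0,"ax":0,"ay":0,"az":0,"claw":-1},{"x":0.062,"y":-0.013,"z":0,"ax":0,"ay":0,"az":0,"claw":-1},{"x":0.093,"y":-0.019,"z":0,"ax":0,"ay":0,"az":0,"claw":-1},{"x":0.125,"y":-0.026,"z":0,"ax":0,"ay":0,"az":0,"claw":-1},{"x":0.156,"y":-0.032,"z":0,"ax":0,"ay":0,"az":0,"claw":-1}]' &&
python3 -m crank '[{"x":0.031,"y":-0.006,"z":0,"ax":0,"ay":0,"az":0,"claw":-1},{"x":0.062,"y":-0.013,"z":0,"ax":0,"ay":0,"az":0,"claw":-1},{"x":0.093,"y":-0.019,"z":0,"ax":0,"ay":0,"az":0,"claw":-1},{"x":0.125,"y":-0.026,"z":0,"ax":0,"ay":0,"az":0,"claw":-1},{"x":0.156,"y":-0.032,"z":0,"ax":0,"ay":0,"az":0,"claw":-1}]'
python3 - <<'E'
from h import *
to(424,165,240,84.5)
c=snap('scene','scene5.png');t=snap('top','top5.png')
a=cv2.resize(c['color'][250:370,60:190],(390,360),interpolation=2)
b=cv2.resize(t['color'][215:345,455:565],(330,390),interpolation=2)
d=cv2.resize(c['color'][60:220,220:420],(400,320),interpolation=2)
o=np.zeros((600,790,3),np.uint8);o[:360,:390]=a;o[:390,400:730]=b;o[365:600,0:390]=d[:235,:390];cv2.imwrite('pics/c5.png',o)
E
```

```text
time: 7.17
ee_pos: [0.4719, -0.3096, 0.027]
eef_rot: [0.742, 0.67, 0.0, -0.0]
ft_force: [-0.4, -0.5, -1.1]
width: 0.0486
time: 7.58
ee_pos: [0.4714, -0.3097, 0.1998]
eef_rot: [0.742, 0.67, 0.0, 0.0]
ft_force: [0.2, -0.6, -0.6]
width: 0.065
time: 8.0
ee_pos: [0.4555, -0.1495, 0.2432]
eef_rot: [0.742, 0.67, 0.001, 0.001]
ft_force: [0.7, 0.2, 0.5]
width: 0.0862
time: 8.42
ee_pos: [0.4394, 0.0086, 0.243]
eef_rot: [0.742, 0.67, 0.001, 0.0]
ft_force: [2.2, -0.5, 0.7]
width: 0.0869
time: 8.83
ee_pos: [0.4235, 0.1671, 0.243]
eef_rot: [0.742, 0.67, 0.001, 0.0]
ft_force: [0.6, -0.4, 0.6]
width: 0.087
shift [-0.002   0.0007  0.003 ] turn [ 0.0006 -0.0002 -0.0031] t 8.83 w 0.087
```

View pics/c5.png

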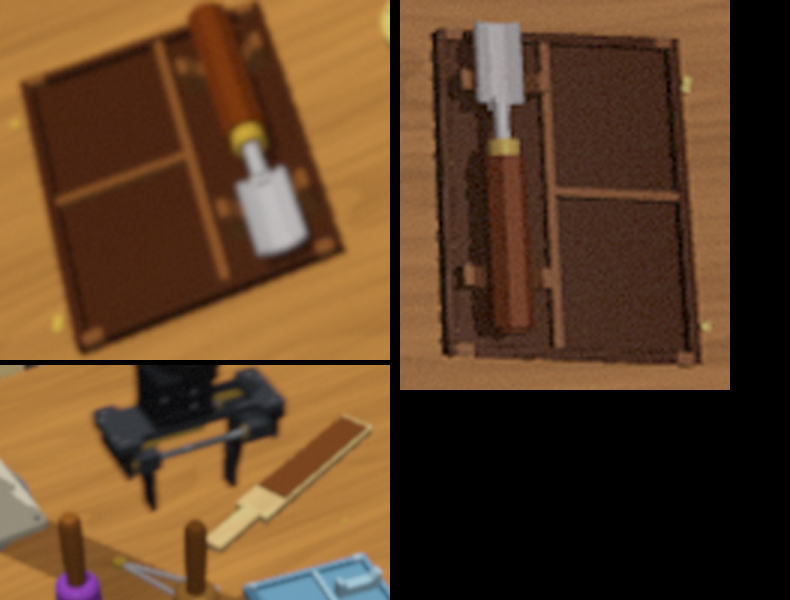

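The gouge is seated in both rests (c5: blade between its horns at (218,207)/(300,177), handle in the low notch). The gripper is above and behind the mallet knob at (195,524), with its fingertips at (150,505) and (233,485).

Run:
```python
from h import *
k=load('scene'); p=[.4235,.1671,.243]
print('proj tcp',proj(k,p),'seen ~',(315.8,125))
f=ray(k,315.8,125,.243)-p; m=ray(k,317.5,140,.2)
print('bias',f*1000,'knob raw',m*1000,'corr',(m-f)*1000)
# base ellipse check from c s1c: head foot centre approx (283,240)/2.4 
print('foot', ray(k,283/2.4+200,238/2.4+100,0)*1000)
print([np.round(proj(k,[x/1000,.165,.2])) for x in (415,425,435)])
```

```text
proj tcp (np.float64(316.47801159234774), np.float64(123.51503421841487)) seen ~ (315.8, 125)
bias [ 3.6591487  -3.98075621  0.        ] knob raw [428.17632132 166.65328645 200.        ] corr [424.51717262 170.63404266 200.        ]
foot [4.21464533e+02 1.70960456e+02 1.11022302e-13]
[array([314., 137.]), array([316., 139.]), array([318., 142.])]
```

```bash
python3 -m crank '[{"x":0.002,"y":0,"z":0.02,"ax":0,"ay":0,"az":0,"claw":-1},{"x":0.002,"y":0,"z":0.05,"ax":0,"ay":0,"az":0,"claw":-1},{"x":0.002,"y":0,"z":0.08,"ax":0,"ay":0,"az":0,"claw":-1},{"x":0.002,"y":0,"z":0.093,"ax":0,"ay":0,"az":0,"claw":-1},{"x":0.002,"y":0,"z":0.093,"ax":0,"ay":0,"az":0,"claw":-1}]' 50 &&
python3 -m crank '[{"x":0,"y":0,"z":0,"ax":0,"ay":0,"az":0,"claw":1},{"x":0,"y":0,"z":0,"ax":0,"ay":0,"az":0,"claw":1},{"x":0,"y":0,"z":0,"ax":0,"ay":0,"az":0,"claw":1},{"x":0,"y":0,"z":0,"ax":0,"ay":0,"az":0,"claw":1},{"x":0,"y":0,"z":0,"ax":0,"ay":0,"az":0,"claw":1}]' 50 &&
python3 -m crank '[{"x":0,"y":0,"z":0,"ax":0,"ay":0,"az":0,"claw":1},{"x":0,"y":0,"z":0,"ax":0,"ay":0,"az":0,"claw":1},{"x":0,"y":0,"z":0,"ax":0,"ay":0,"az":0,"claw":1},{"x":0,"y":0,"z":0,"ax":0,"ay":0,"az":0,"claw":1},{"x":0,"y":0,"z":0,"ax":0,"ay":0,"az":0,"claw":1}]'
python3 -c "
from h import *
to(424,169,150,84.5)
c=snap('scene','scene6.png'); cv2.imwrite('pics/c6.png',cv2.resize(c['color'][60:220,220:420],(700,560),interpolation=2))"
```

```text
time: 9.35
ee_pos: [0.4226, 0.1662, 0.1466]
eef_rot: [0.742, 0.67, -0.002, -0.0]
ft_force: [-0.1, 0.3, -0.4]
width: 0.0872
time: 9.77
ee_pos: [0.4246, 0.1679, 0.1499]
eef_rot: [0.742, 0.67, 0.001, 0.0]
ft_force: [-0.4, 0.3, 0.0]
width: 0.0616
time: 10.18
ee_pos: [0.4242, 0.1678, 0.1491]
eef_rot: [0.742, 0.67, 0.0, -0.0]
ft_force: [0.4, 0.7, 0.3]
width: 0.0284
shift [ 0.0012 -0.0003 -0.0009] turn [ 0.     -0.0001 -0.0029] t 10.18 w 0.0284
```

View pics/c6.png

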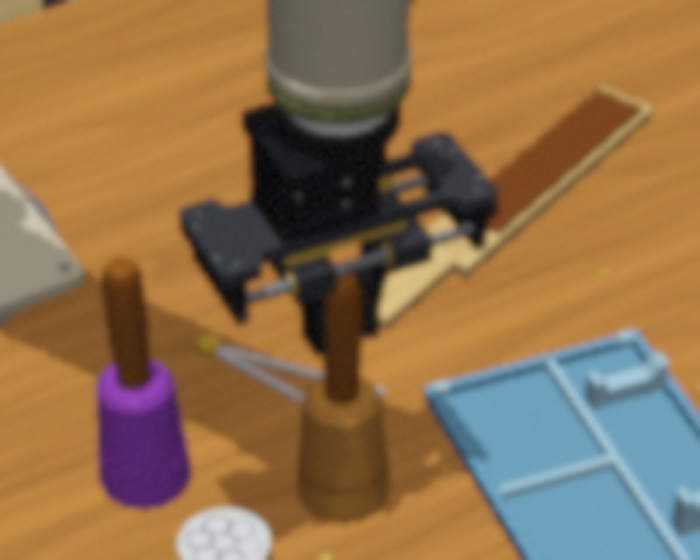

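```bash
python3 -m crank '[{"x":0,"y":0,"z":-0.01,"ax":0,"ay":0,"az":0,"claw":1},{"x":0,"y":0,"z":-0.03,"ax":0,"ay":0,"az":0,"claw":1},{"x":0,"y":0,"z":-0.055,"ax":0,"ay":0,"az":0,"claw":1},{"x":0,"y":0,"z":-0.08,"ax":0,"ay":0,"az":0,"claw":1},{"x":0,"y":0,"z":-0.1,"ax":0,"ay":0,"az":0,"claw":1}]' 55 &&
python3 -m crank '[{"x":-0.005,"y":0.012,"z":0,"ax":0,"ay":0,"az":0,"claw":1},{"x":-0.015,"y":0.035,"z":0,"ax":0,"ay":0,"az":0,"claw":1},{"x":-0.025,"y":0.065,"z":0,"ax":0,"ay":0,"az":0,"claw":1},{"x":-0.037,"y":0.095,"z":0,"ax":0,"ay":0,"az":0,"claw":1},{"x":-0.049,"y":0.115,"z":0,"ax":0,"ay":0,"az":0,"claw":1}]' &&
python3 -m crank '[{"x":-0.02,"y":0.002,"z":0,"ax":0,"ay":0,"az":0,"claw":1},{"x":-0.045,"y":0.003,"z":0,"ax":0,"ay":0,"az":0,"claw":1},{"x":-0.072,"y":0.005,"z":0,"ax":0,"ay":0,"az":0,"claw":1},{"x":-0.1,"y":0.007,"z":0,"ax":0,"ay":0,"az":0,"claw":1},{"x":-0.128,"y":0.009,"z":0,"ax":0,"ay":0,"az":0,"claw":1}]' &&
python3 -m crank '[{"x":-0.026,"y":0.002,"z":0,"ax":0,"ay":0,"az":0,"claw":1},{"x":-0.052,"y":0.004,"z":0,"ax":0,"ay":0,"az":0,"claw":1},{"x":-0.078,"y":0.006,"z":0,"ax":0,"ay":0,"az":0,"claw":1},{"x":-0.104,"y":0.008,"z":0,"ax":0,"ay":0,"az":0,"claw":1},{"x":-0.128,"y":0.009,"z":0,"ax":0,"ay":0,"az":0,"claw":1}]' &&
python3 -m crank '[{"x":-0.026,"y":0.002,"z":0,"ax":0,"ay":0,"az":0,"claw":1},{"x":-0.052,"y":0.004,"z":0,"ax":0,"ay":0,"az":0,"claw":1},{"x":-0.078,"y":0.006,"z":0,"ax":0,"ay":0,"az":0,"claw":1},{"x":-0.104,"y":0.008,"z":0,"ax":0,"ay":0,"az":0,"claw":1},{"x":-0.128,"y":0.009,"z":0,"ax":0,"ay":0,"az":0,"claw":1}]' &&
python3 -m crank '[{"x":-0.026,"y":0.002,"z":0,"ax":0,"ay":0,"az":0,"claw":1},{"x":-0.052,"y":0.004,"z":0,"ax":0,"ay":0,"az":0,"claw":1},{"x":-0.083,"y":0.006,"z":0,"ax":0,"ay":0,"az":0,"claw":1},{"x":-0.115,"y":0.008,"z":0,"ax":0,"ay":0,"az":0,"claw":1},{"x":-0.128,"y":0.009,"z":0,"ax":0,"ay":0,"az":0,"claw":1}]'
python3 -c "
from h import *
to(519.5,-404,157,84)
c=snap('scene','scene7.png'); cv2.imwrite('pics/c7.png',cv2.resize(c['color'][140:380,20:260],(600,600),interpolation=2))"
```

```text
time: 10.65
ee_pos: [0.424, 0.1676, 0.2511]
eef_rot: [0.742, 0.67, 0.0, 0.0]
ft_force: [1.4, 0.8, -3.7]
width: 0.0269
time: 11.07
ee_pos: [0.5355, 0.1054, 0.2481]
eef_rot: [0.742, 0.67, -0.001, 0.0]
ft_force: [-0.4, -0.1, -3.8]
width: 0.0267
time: 11.48
ee_pos: [0.5291, -0.0228, 0.2482]
eef_rot: [0.742, 0.67, -0.001, -0.0]
ft_force: [0.7, -0.3, -3.4]
width: 0.0266
time: 11.9
ee_pos: [0.5249, -0.1514, 0.2483]
eef_rot: [0.742, 0.67, -0.001, -0.0]
ft_force: [0.4, 0.3, -3.8]
width: 0.027
time: 12.32
ee_pos: [0.5207, -0.2795, 0.2482]
eef_rot: [0.742, 0.67, -0.001, -0.001]
ft_force: [0.2, -0.3, -3.9]
width: 0.0269
time: 12.73
ee_pos: [0.5148, -0.4108, 0.2477]
eef_rot: [0.744, 0.669, -0.002, -0.0]
ft_force: [-0.5, -0.3, -3.3]
width: 0.0271
shift [0.0075 0.0042 0.0907] turn [-0.0015  0.0012 -0.0007] t 12.73 w 0.0271
```

View pics/c7.png

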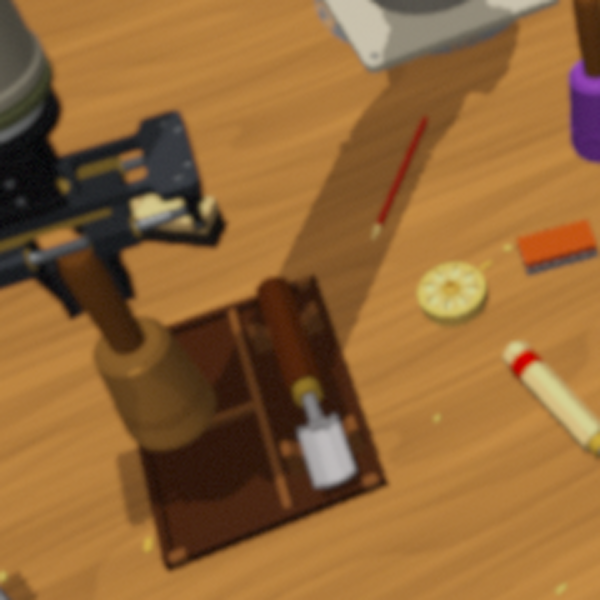

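Run:
```python
from h import *
k=load('scene'); s=r.read_state()['ee_pos'];print(s)
for z in (.2477+.0,.2,.1): 
    u,v=proj(k,[s[0],s[1],z]);print(z,(u-20)*2.5,(v-140)*2.5)
to(519.5,-404,165,84)
```

```text
[ 0.5143197  -0.41188224  0.24754685]
0.2477 98.06269916514367 298.1828463895498
0.2 122.68743398423943 338.6089184075304
0.1 168.7295718626882 414.1956321492182
shift [0.0086 0.0046 0.0825] turn [-0.0016  0.0014 -0.0016] t 12.78 w 0.0271
```

```bash
python3 -m crank '[{"x":0.003,"y":0.002,"z":0.01,"ax":0,"ay":0,"az":0,"claw":1},{"x":0.006,"y":0.004,"z":0.03,"ax":0,"ay":0,"az":0,"claw":1},{"x":0.008,"y":0.004,"z":0.05,"ax":0,"ay":0,"az":0,"claw":1},{"x":0.008,"y":0.004,"z":0.065,"ax":0,"ay":0,"az":0,"claw":1},{"x":0.008,"y":0.004,"z":0.072,"ax":0,"ay":0,"az":0,"claw":1}]' 55 &&
python3 -m crank '[{"x":0,"y":0,"z":0.005,"ax":0,"ay":0,"az":0,"claw":1},{"x":0,"y":0,"z":0.01,"ax":0,"ay":0,"az":0,"claw":1},{"x":0,"y":0,"z":0.014,"ax":0,"ay":0,"az":0,"claw":1},{"x":0,"y":0,"z":0.016,"ax":0,"ay":0,"az":0,"claw":1},{"x":0,"y":0,"z":0.016,"ax":0,"ay":0,"az":0,"claw":1}]'
python3 -c "
from h import *
to(519.5,-404,155.5,84)"
```

```text
time: 13.2
ee_pos: [0.5217, -0.3956, 0.1733]
eef_rot: [0.741, 0.671, -0.0, -0.002]
ft_force: [-0.0, 0.2, -4.7]
width: 0.027
time: 13.62
ee_pos: [0.5222, -0.3982, 0.161]
eef_rot: [0.742, 0.67, 0.0, 0.0]
ft_force: [-0.6, 0.6, -4.0]
width: 0.0266
shift [-0.0061 -0.0021  0.0055] turn [ 0.0001 -0.      0.0015] t 13.62 w 0.0266
```

```bash
python3 -m crank '[{"x":-0.003,"y":-0.001,"z":0,"ax":0,"ay":0,"az":0,"claw":1},{"x":-0.006,"y":-0.002,"z":0,"ax":0,"ay":0,"az":0,"claw":1},{"x":-0.006,"y":-0.002,"z":0.001,"ax":0,"ay":0,"az":0,"claw":1},{"x":-0.006,"y":-0.002,"z":0.003,"ax":0,"ay":0,"az":0,"claw":1},{"x":-0.006,"y":-0.002,"z":0.004,"ax":0,"ay":0,"az":0,"claw":1}]' 55 &&
python3 -m crank '[{"x":0,"y":0,"z":0.0003,"ax":0,"ay":0,"az":0,"claw":1},{"x":0,"y":0,"z":0.0006,"ax":0,"ay":0,"az":0,"claw":1},{"x":0,"y":0,"z":0.001,"ax":0,"ay":0,"az":0,"claw":1},{"x":0,"y":0,"z":0.001,"ax":0,"ay":0,"az":0,"claw":1},{"x":0,"y":0,"z":0.001,"ax":0,"ay":0,"az":0,"claw":1}]'
```

```text
time: 14.03
ee_pos: [0.5195, -0.404, 0.1568]
eef_rot: [0.742, 0.67, 0.0, -0.0]
ft_force: [-0.0, 0.0, -4.4]
width: 0.0268
time: 14.45
ee_pos: [0.5196, -0.4039, 0.156]
eef_rot: [0.742, 0.67, 0.0, -0.0]
ft_force: [-1.2, -0.5, -4.5]
width: 0.0269
```

```bash
python3 -m crank '[{"x":0,"y":0,"z":0.0005,"ax":0,"ay":0,"az":0,"claw":1},{"x":0,"y":0,"z":0.001,"ax":0,"ay":0,"az":0,"claw":1},{"x":0,"y":0,"z":0.0015,"ax":0,"ay":0,"az":0,"claw":1},{"x":0,"y":0,"z":0.0015,"ax":0,"ay":0,"az":0,"claw":1},{"x":0,"y":0,"z":0.0015,"ax":0,"ay":0,"az":0,"claw":1}]' 55
```

```text
time: 14.87
ee_pos: [0.5198, -0.404, 0.1551]
eef_rot: [0.742, 0.67, 0.0, 0.0]
ft_force: [-1.2, 1.3, 1.8]
width: 0.0268
```

```bash
python3 -m crank '[{"x":0,"y":0,"z":0,"ax":0,"ay":0,"az":0,"claw":-0.3},{"x":0,"y":0,"z":0,"ax":0,"ay":0,"az":0,"claw":-0.3},{"x":0,"y":0,"z":0,"ax":0,"ay":0,"az":0,"claw":-0.6},{"x":0,"y":0,"z":0,"ax":0,"ay":0,"az":0,"claw":-1},{"x":0,"y":0,"z":0,"ax":0,"ay":0,"az":0,"claw":-1}]' 40 &&
python3 -m crank '[{"x":0,"y":0,"z":-0.01,"ax":0,"ay":0,"az":0,"claw":-1},{"x":0,"y":0,"z":-0.03,"ax":0,"ay":0,"az":0,"claw":-1},{"x":0,"y":0,"z":-0.055,"ax":0,"ay":0,"az":0,"claw":-1},{"x":0,"y":0,"z":-0.08,"ax":0,"ay":0,"az":0,"claw":-1},{"x":0,"y":0,"z":-0.1,"ax":0,"ay":0,"az":0,"claw":-1}]' &&
python3 -m crank '[{"x":0.029,"y":0.009,"z":0,"ax":0,"ay":0,"az":0,"claw":-1},{"x":0.058,"y":0.018,"z":0,"ax":0,"ay":0,"az":0,"claw":-1},{"x":0.087,"y":0.026,"z":0,"ax":0,"ay":0,"az":0,"claw":-1},{"x":0.116,"y":0.035,"z":0,"ax":0,"ay":0,"az":0,"claw":-1},{"x":0.145,"y":0.044,"z":0,"ax":0,"ay":0,"az":0,"claw":-1}]' &&
python3 -m crank '[{"x":0.029,"y":0.009,"z":0.02,"ax":0,"ay":0,"az":-0.03,"claw":-1},{"x":0.058,"y":0.018,"z":0.04,"ax":0,"ay":0,"az":-0.06,"claw":-1},{"x":0.09,"y":0.028,"z":0.06,"ax":0,"ay":0,"az":-0.09,"claw":-1},{"x":0.12,"y":0.037,"z":0.085,"ax":0,"ay":0,"az":-0.12,"claw":-1},{"x":0.145,"y":0.044,"z":0.105,"ax":0,"ay":0,"az":-0.131,"claw":-1}]' &&
python3 -m crank '[{"x":0,"y":0,"z":0,"ax":0,"ay":0,"az":0,"claw":-1},{"x":0,"y":0,"z":0,"ax":0,"ay":0,"az":0,"claw":-1},{"x":0,"y":0,"z":0,"ax":0,"ay":0,"az":0,"claw":-1},{"x":0,"y":0,"z":0,"ax":0,"ay":0,"az":0,"claw":-1},{"x":0,"y":0,"z":0,"ax":0,"ay":0,"az":0,"claw":-1}]'
python3 - <<'E'
from h import *
to(636,-124,4,99.2)
c=snap('scene','scene8.png');t=snap('top','top8.png')
a=cv2.resize(c['color'][170:380,40:300],(520,420),interpolation=2)
b=cv2.resize(t['color'][150:350,440:565],(260,416),interpolation=2)
o=np.zeros((430,790,3),np.uint8);o[:420,:520]=a;o[:416,530:]=b;cv2.imwrite('pics/c8.png',o)
E
```

```text
time: 15.28
ee_pos: [0.5195, -0.404, 0.1545]
eef_rot: [0.742, 0.67, -0.0, 0.0]
ft_force: [0.2, 0.0, 0.0]
width: 0.053
time: 15.7
ee_pos: [0.5197, -0.4043, 0.2574]
eef_rot: [0.742, 0.67, 0.0, 0.001]
ft_force: [0.2, -1.4, 1.2]
width: 0.0833
time: 16.12
ee_pos: [0.5785, -0.2629, 0.2556]
eef_rot: [0.742, 0.67, 0.0, 0.0]
ft_force: [0.4, -0.1, 0.0]
width: 0.0868
time: 16.53
ee_pos: [0.6373, -0.1216, 0.1489]
eef_rot: [0.646, 0.763, 0.0, -0.0]
ft_force: [0.3, 0.1, -0.0]
width: 0.0875
time: 16.95
ee_pos: [0.6367, -0.1262, 0.1508]
eef_rot: [0.649, 0.761, 0.0, 0.001]
ft_force: [-0.2, 0.3, -0.3]
width: 0.0872
shift [ 0.0024 -0.0006  0.1468] turn [ 0.0008  0.0005 -0.0014] t 16.95 w 0.0872
```

View pics/c8.png

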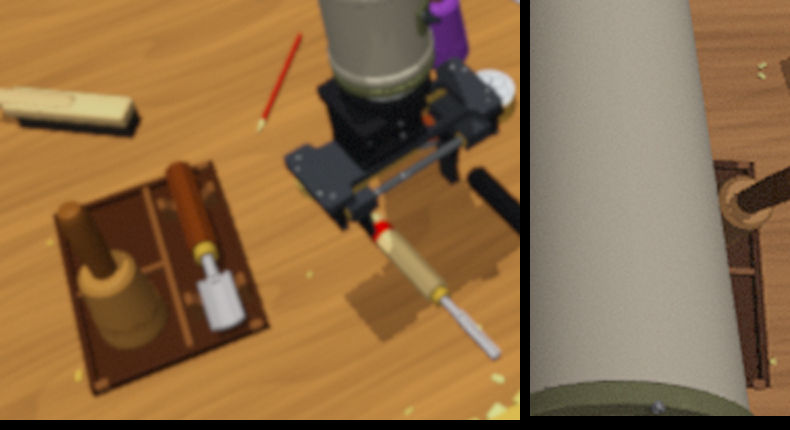

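The mallet stands in the front bay at (122,315), and the broad gouge is still seated. The open gripper hangs over the fine gouge (band at (382,230)).

```bash
python3 -m crank '[{"x":0.002,"y":0,"z":0.04,"ax":0,"ay":0,"az":0,"claw":-1},{"x":0.002,"y":0,"z":0.08,"ax":0,"ay":0,"az":0,"claw":-1},{"x":0.002,"y":0,"z":0.115,"ax":0,"ay":0,"az":0,"claw":-1},{"x":0.002,"y":0,"z":0.14,"ax":0,"ay":0,"az":0,"claw":-1},{"x":0.002,"y":0,"z":0.146,"ax":0,"ay":0,"az":0,"claw":-1}]' 40 &&
python3 -m crank '[{"x":0,"y":0,"z":0,"ax":0,"ay":0,"az":0,"claw":1},{"x":0,"y":0,"z":0,"ax":0,"ay":0,"az":0,"claw":1},{"x":0,"y":0,"z":0,"ax":0,"ay":0,"az":0,"claw":1},{"x":0,"y":0,"z":0,"ax":0,"ay":0,"az":0,"claw":1},{"x":0,"y":0,"z":0,"ax":0,"ay":0,"az":0,"claw":1}]' 40 &&
python3 -m crank '[{"x":0,"y":0,"z":0,"ax":0,"ay":0,"az":0,"claw":1},{"x":0,"y":0,"z":0,"ax":0,"ay":0,"az":0,"claw":1},{"x":0,"y":0,"z":0,"ax":0,"ay":0,"az":0,"claw":1},{"x":0,"y":0,"z":0,"ax":0,"ay":0,"az":0,"claw":1},{"x":0,"y":0,"z":0,"ax":0,"ay":0,"az":0,"claw":1}]' &&
python3 -m crank '[{"x":0,"y":0,"z":-0.015,"ax":0,"ay":0,"az":0,"claw":1},{"x":0,"y":0,"z":-0.045,"ax":0,"ay":0,"az":0,"claw":1},{"x":0,"y":0,"z":-0.08,"ax":0,"ay":0,"az":0,"claw":1},{"x":0,"y":0,"z":-0.11,"ax":0,"ay":0,"az":0,"claw":1},{"x":0,"y":0,"z":-0.12,"ax":0,"ay":0,"az":0,"claw":1}]'
python3 -c "
from h import *
to(514,388,126,79.6)
print(r.read_state()['ee_pos'])"
```

```text
time: 17.47
ee_pos: [0.6336, -0.1224, 0.0004]
eef_rot: [0.648, 0.761, -0.002, -0.003]
ft_force: [-20.7, 4.6, 29.7]
width: 0.0869
time: 17.88
ee_pos: [0.6368, -0.1225, 0.0043]
eef_rot: [0.648, 0.761, 0.0, 0.0]
ft_force: [-0.2, 0.1, -0.7]
width: 0.0617
time: 18.3
ee_pos: [0.6362, -0.1224, 0.0035]
eef_rot: [0.648, 0.761, 0.0, -0.0]
ft_force: [0.6, 0.2, -0.4]
width: 0.0283
time: 18.72
ee_pos: [0.6383, -0.1229, 0.1286]
eef_rot: [0.648, 0.761, 0.002, 0.003]
ft_force: [0.9, -0.4, 0.9]
width: 0.0234
shift [ 0.5242 -0.0414  0.0015] turn [0.0032 0.0003 0.1707] t 18.72 w 0.0234
[ 0.63831739 -0.12291449  0.12864022]
```

```bash
python3 -m crank '[{"x":0.02,"y":-0.002,"z":0,"ax":0,"ay":0,"az":0.03,"claw":1},{"x":0.045,"y":-0.004,"z":0,"ax":0,"ay":0,"az":0.065,"claw":1},{"x":0.075,"y":-0.006,"z":0,"ax":0,"ay":0,"az":0.1,"claw":1},{"x":0.105,"y":-0.008,"z":0,"ax":0,"ay":0,"az":0.14,"claw":1},{"x":0.131,"y":-0.01,"z":0,"ax":0,"ay":0,"az":0.171,"claw":1}]' 40 &&
python3 -m crank '[{"x":0.024,"y":-0.011,"z":0,"ax":0,"ay":0,"az":0,"claw":1},{"x":0.048,"y":-0.021,"z":0,"ax":0,"ay":0,"az":0,"claw":1},{"x":0.072,"y":-0.032,"z":0,"ax":0,"ay":0,"az":0,"claw":1},{"x":0.096,"y":-0.043,"z":0,"ax":0,"ay":0,"az":0,"claw":1},{"x":0.12,"y":-0.0535,"z":0,"ax":0,"ay":0,"az":0,"claw":1}]' &&
python3 -m crank '[{"x":0.024,"y":-0.011,"z":0,"ax":0,"ay":0,"az":0,"claw":1},{"x":0.048,"y":-0.021,"z":0,"ax":0,"ay":0,"az":0,"claw":1},{"x":0.072,"y":-0.032,"z":0,"ax":0,"ay":0,"az":0,"claw":1},{"x":0.096,"y":-0.043,"z":0,"ax":0,"ay":0,"az":0,"claw":1},{"x":0.12,"y":-0.0535,"z":0,"ax":0,"ay":0,"az":0,"claw":1}]' &&
python3 -m crank '[{"x":0.026,"y":-0.012,"z":0,"ax":0,"ay":0,"az":0,"claw":1},{"x":0.055,"y":-0.024,"z":0,"ax":0,"ay":0,"az":0,"claw":1},{"x":0.082,"y":-0.037,"z":0,"ax":0,"ay":0,"az":0,"claw":1},{"x":0.106,"y":-0.047,"z":0,"ax":0,"ay":0,"az":0,"claw":1},{"x":0.12,"y":-0.0535,"z":0,"ax":0,"ay":0,"az":0,"claw":1}]' &&
python3 -m crank '[{"x":0,"y":0,"z":0.02,"ax":0,"ay":0,"az":0,"claw":1},{"x":0,"y":0,"z":0.04,"ax":0,"ay":0,"az":0,"claw":1},{"x":0,"y":0,"z":0.06,"ax":0,"ay":0,"az":0,"claw":1},{"x":0,"y":0,"z":0.07,"ax":0,"ay":0,"az":0,"claw":1},{"x":0,"y":0,"z":0.07,"ax":0,"ay":0,"az":0,"claw":1}]'
python3 -c "
from h import *
to(514,388,50,79.6)
print(r.read_state()['ee_pos'])"
```

```text
time: 19.13
ee_pos: [0.6046, 0.0074, 0.1229]
eef_rot: [0.769, 0.639, -0.0, -0.001]
ft_force: [0.0, 0.6, -1.1]
width: 0.0229
time: 19.55
ee_pos: [0.5737, 0.1342, 0.1229]
eef_rot: [0.768, 0.64, -0.0, -0.0]
ft_force: [1.0, -1.2, -1.2]
width: 0.0234
time: 19.97
ee_pos: [0.5428, 0.2618, 0.1229]
eef_rot: [0.768, 0.64, -0.0, -0.0]
ft_force: [0.1, 0.3, -1.8]
width: 0.0236
time: 20.38
ee_pos: [0.5107, 0.3918, 0.1227]
eef_rot: [0.767, 0.641, -0.0, -0.001]
ft_force: [-0.3, 0.8, -1.1]
width: 0.0232
time: 20.8
ee_pos: [0.5116, 0.3866, 0.0506]
eef_rot: [0.769, 0.64, -0.002, 0.0]
ft_force: [-0.2, 0.7, -1.2]
width: 0.0236
shift [0.0018 0.0021 0.0006] turn [-0.0014  0.002  -0.0004] t 20.8 w 0.0236
[0.51157641 0.38662005 0.05061615]
```

```bash
python3 -m crank '[{"x":0.001,"y":0.002,"z":0.003,"ax":0,"ay":0,"az":0,"claw":1},{"x":0.001,"y":0.002,"z":0.007,"ax":0,"ay":0,"az":0,"claw":1},{"x":0.001,"y":0.002,"z":0.011,"ax":0,"ay":0,"az":0,"claw":1},{"x":0.001,"y":0.002,"z":0.013,"ax":0,"ay":0,"az":0,"claw":1},{"x":0.001,"y":0.002,"z":0.013,"ax":0,"ay":0,"az":0,"claw":1}]' 40
python3 - <<'E'
from h import *
to(514,388,25.8,79.6)
c=snap('scene','scene9.png');t=snap('top','top9.png')
a=cv2.resize(c['color'][130:250,330:460],(520,480),interpolation=2)
b=cv2.resize(t['color'][215:350,130:190],(260,585),interpolation=2)
o=np.zeros((600,790,3),np.uint8);o[:480,:520]=a;o[:585,530:]=b;cv2.imwrite('pics/c9.png',o)
E
```

```text
time: 21.22
ee_pos: [0.5148, 0.389, 0.0405]
eef_rot: [0.768, 0.64, -0.0, -0.0]
ft_force: [-1.5, 0.2, -0.7]
width: 0.0233
shift [-0.0011 -0.0006  0.0147] turn [-0.      0.     -0.0001] t 21.22 w 0.0233
```

View pics/c9.png

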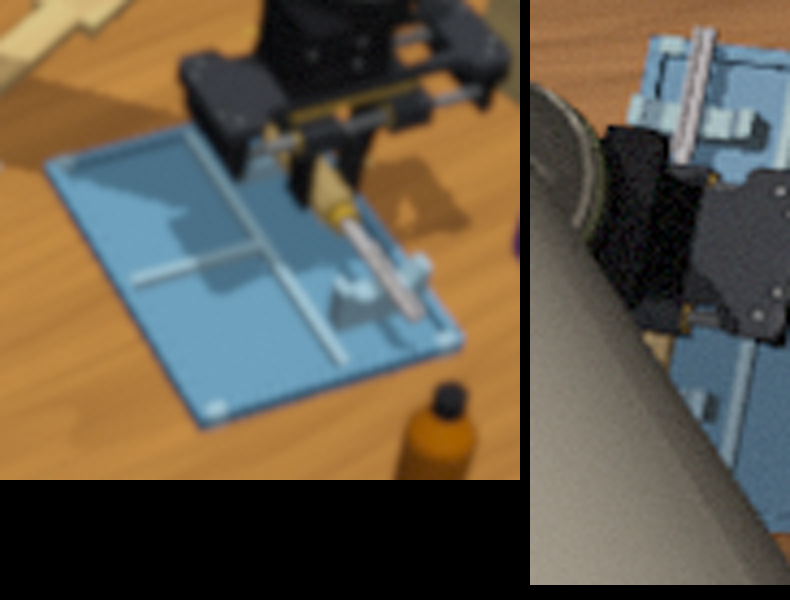

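The blade sits midway between the high rest's horns (about (382,280) in the scene half, x≈697 in the top half) and is parallel to the tray. Lowering it now.

```bash
python3 -m crank '[{"x":-0.001,"y":-0.001,"z":0.003,"ax":0,"ay":0,"az":0,"claw":1},{"x":-0.001,"y":-0.001,"z":0.006,"ax":0,"ay":0,"az":0,"claw":1},{"x":-0.001,"y":-0.001,"z":0.009,"ax":0,"ay":0,"az":0,"claw":1},{"x":-0.001,"y":-0.001,"z":0.0115,"ax":0,"ay":0,"az":0,"claw":1},{"x":-0.001,"y":-0.001,"z":0.0115,"ax":0,"ay":0,"az":0,"claw":1}]' 40
python3 -m crank '[{"x":0,"y":0,"z":0.0005,"ax":0,"ay":0,"az":0,"claw":1},{"x":0,"y":0,"z":0.001,"ax":0,"ay":0,"az":0,"claw":1},{"x":0,"y":0,"z":0.0015,"ax":0,"ay":0,"az":0,"claw":1},{"x":0,"y":0,"z":0.002,"ax":0,"ay":0,"az":0,"claw":1},{"x":0,"y":0,"z":0.002,"ax":0,"ay":0,"az":0,"claw":1}]'
```

```text
time: 21.73
ee_pos: [0.5137, 0.3882, 0.0304]
eef_rot: [0.768, 0.64, -0.0, -0.0]
ft_force: [-5.7, -4.5, 14.8]
width: 0.0234
time: 22.15
ee_pos: [0.5138, 0.3882, 0.0303]
eef_rot: [0.768, 0.64, 0.0, -0.0]
ft_force: [-11.5, -9.9, 31.2]
width: 0.0234
```

Run:
```python
from h import *
s=r.read_state(); print(s['ft_force'],s['torque'],s['ee_pos'])
k=load('scene')
a=np.radians(-10.2)
for z in(.044,.0485,.053):
    u,v=proj(k,[.5148+.12*np.cos(a),.389+.12*np.sin(a),z]);print(z,(u-330)*4,(v-130)*4)
for d in(.02,.032):
    u,v=proj(k,[.5148+d*np.cos(a),.389+d*np.sin(a),.0487]);print('ferr',(u-330)*4,(v-130)*4)
t=load('top')
u,v=proj(t,[.5148+.12*np.cos(a),.389+.12*np.sin(a),.0485]);print('top tip',(u-130)*4.333+530,(v-215)*4.333)
```

```text
[-11.52445192  -9.86978056  31.1782578 ] [-2.20648704  2.91157609  0.0042344 ] [0.51376171 0.38824573 0.03028448]
0.044 415.5869164609869 317.1233312053977
0.0485 416.8023431883107 311.981039804474
0.053 418.0243093895208 306.81108085307073
ferr 337.7178056332373 203.30941395158231
ferr 346.833063817357 215.79989877472792
top tip 697.3638600805607 25.093645739617667
```

The contact force acts close to the TCP axis, so both rests share the load. The fingers were still closing when the lift began (28→23 mm), so the gouge probably sits about 4 mm lower in the grip than I assumed, which means it is seated. I'll relieve the preload, release and check.

```bash
python3 -m crank '[{"x":0,"y":0,"z":-0.001,"ax":0,"ay":0,"az":0,"claw":1},{"x":0,"y":0,"z":-0.002,"ax":0,"ay":0,"az":0,"claw":1},{"x":0,"y":0,"z":-0.0025,"ax":0,"ay":0,"az":0,"claw":1},{"x":0,"y":0,"z":-0.0025,"ax":0,"ay":0,"az":0,"claw":1},{"x":0,"y":0,"z":-0.0025,"ax":0,"ay":0,"az":0,"claw":1}]' 40
python3 - <<'E'
from h import *
s=r.read_state(); print(s['ft_force'],s['torque'],s['ee_pos'])
c=snap('scene','scene10.png')
E
```

```text
time: 22.57
ee_pos: [0.5137, 0.3883, 0.0305]
eef_rot: [0.768, 0.64, 0.0, -0.0]
ft_force: [-3.8, -2.7, 10.2]
width: 0.0235
[-3.76509202 -2.71622585 10.18772858] [-0.67518239  0.95410803  0.01290145] [0.51370888 0.38829386 0.03048645]
```

```bash
python3 -m crank '[{"x":0,"y":0,"z":-0.0005,"ax":0,"ay":0,"az":0,"claw":1},{"x":0,"y":0,"z":-0.0005,"ax":0,"ay":0,"az":0,"claw":0.2},{"x":0,"y":0,"z":-0.0005,"ax":0,"ay":0,"az":0,"claw":0.2},{"x":0,"y":0,"z":-0.0005,"ax":0,"ay":0,"az":0,"claw":0.2},{"x":0,"y":0,"z":-0.0005,"ax":0,"ay":0,"az":0,"claw":0.2}]' 40
python3 - <<'E'
from h import *
a=load('scene')['color'];c=snap('scene','scene11.png')['color']
o=np.hstack([cv2.resize(x[150:230,380:460],(390,390),interpolation=2) for x in(a,c)]);cv2.imwrite('pics/c11.png',o)
E
```

```text
time: 23.03
ee_pos: [0.5137, 0.3883, 0.0298]
eef_rot: [0.768, 0.64, -0.0, -0.0]
ft_force: [-0.1, 0.5, -0.4]
width: 0.0339
```

View pics/c11.png

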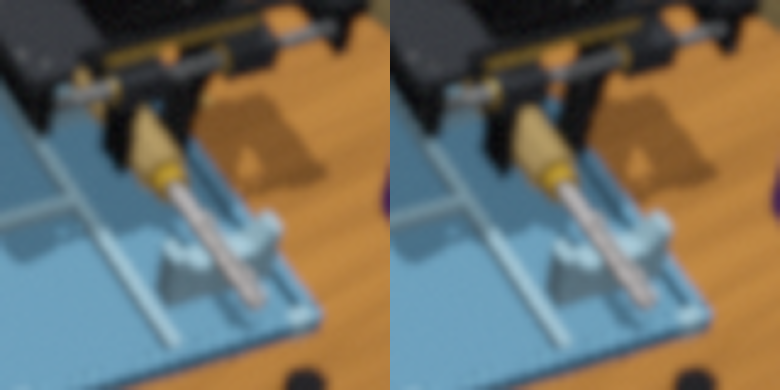

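(14 pictures viewed so far.) The blade stays between the horns before and after release, so the fine gouge is seated. Next: lift and head for the stone.

```bash
python3 -m crank '[{"x":0,"y":0,"z":0,"ax":0,"ay":0,"az":0,"claw":-0.2},{"x":0,"y":0,"z":0,"ax":0,"ay":0,"az":0,"claw":-0.2},{"x":0,"y":0,"z":0,"ax":0,"ay":0,"az":0,"claw":-0.2},{"x":0,"y":0,"z":-0.015,"ax":0,"ay":0,"az":0,"claw":-0.2},{"x":0,"y":0,"z":-0.04,"ax":0,"ay":0,"az":0,"claw":-0.2}]' 40 &&
python3 -m crank '[{"x":0,"y":0,"z":-0.04,"ax":0,"ay":0,"az":0,"claw":-1},{"x":0,"y":0,"z":-0.08,"ax":0,"ay":0,"az":0,"claw":-1},{"x":0,"y":0,"z":-0.12,"ax":0,"ay":0,"az":0,"claw":-1},{"x":0,"y":0,"z":-0.15,"ax":0,"ay":0,"az":0,"claw":-1},{"x":0,"y":0,"z":-0.17,"ax":0,"ay":0,"az":0,"claw":-1}]' &&
python3 -m crank '[{"x":-0.03,"y":0.001,"z":0,"ax":0,"ay":0,"az":0.05,"claw":-1},{"x":-0.06,"y":0.002,"z":0,"ax":0,"ay":0,"az":0.1,"claw":-1},{"x":-0.09,"y":0.002,"z":0,"ax":0,"ay":0,"az":0.15,"claw":-1},{"x":-0.12,"y":0.003,"z":0,"ax":0,"ay":0,"az":0.205,"claw":-1},{"x":-0.1485,"y":0.0036,"z":0,"ax":0,"ay":0,"az":0.256,"claw":-1}]'
python3 -c "
from h import *
to(444,-52,240,-8.4);print(r.read_state()['joint_positions'])"
```

```text
time: 23.5
ee_pos: [0.5121, 0.387, 0.0677]
eef_rot: [0.768, 0.64, -0.003, 0.0]
ft_force: [-0.5, 0.1, -0.2]
width: 0.0509
time: 23.92
ee_pos: [0.5145, 0.3887, 0.2445]
eef_rot: [0.768, 0.64, 0.002, -0.0]
ft_force: [0.6, 0.2, -0.4]
width: 0.0777
time: 24.33
ee_pos: [0.49, 0.2399, 0.2401]
eef_rot: [0.907, 0.422, 0.0, -0.0]
ft_force: [0.8, 0.6, 0.6]
width: 0.0868
shift [-0.253   0.1527  0.    ] turn [-1.000e-04 -1.000e-04  5.089e-01] t 24.33 w 0.0868
[-0.71519702  0.14317547  0.19609842  1.65863533 -0.02872007  1.34227446
  0.35667388]
```

```bash
python3 -m crank '[{"x":-0.026,"y":0.015,"z":0,"ax":0,"ay":0,"az":0.05,"claw":-1},{"x":-0.052,"y":0.03,"z":0,"ax":0,"ay":0,"az":0.1,"claw":-1},{"x":-0.078,"y":0.045,"z":0,"ax":0,"ay":0,"az":0.15,"claw":-1},{"x":-0.104,"y":0.06,"z":0,"ax":0,"ay":0,"az":0.205,"claw":-1},{"x":-0.128,"y":0.076,"z":0,"ax":0,"ay":0,"az":0.256,"claw":-1}]' 40 &&
python3 -m crank '[{"x":-0.015,"y":0.026,"z":0,"ax":0,"ay":0,"az":0.05,"claw":-1},{"x":-0.03,"y":0.052,"z":0,"ax":0,"ay":0,"az":0.1,"claw":-1},{"x":-0.045,"y":0.078,"z":0,"ax":0,"ay":0,"az":0.15,"claw":-1},{"x":-0.06,"y":0.104,"z":0,"ax":0,"ay":0,"az":0.205,"claw":-1},{"x":-0.074,"y":0.129,"z":0,"ax":0,"ay":0,"az":0.253,"claw":-1}]' &&
python3 -m crank '[{"x":0,"y":0,"z":0.02,"ax":0,"ay":0,"az":0,"claw":-1},{"x":0,"y":0,"z":0.06,"ax":0,"ay":0,"az":0,"claw":-1},{"x":0,"y":0,"z":0.1,"ax":0,"ay":0,"az":0,"claw":-1},{"x":0,"y":0,"z":0.12,"ax":0,"ay":0,"az":0,"claw":-1},{"x":0,"y":0,"z":0.12,"ax":0,"ay":0,"az":0,"claw":-1}]'
python3 - <<'E'
from h import *
to(444,-52,4,-8.4)
c=snap('scene','scene12.png')
# stone top orange-red segmentation
hsv=cv2.cvtColor(c['color'],cv2.COLOR_BGR2HSV)
def seg(c,box,lo,hi,z):
    x0,y0,x1,y1=box;h=cv2.cvtColor(c['color'],cv2.COLOR_BGR2HSV)[y0:y1,x0:x1]
    m=cv2.inRange(h,lo,hi);n,l,s,ce=cv2.connectedComponentsWithStats(m);i=1+np.argmax(s[1:,4]);u,v=ce[i]+[x0,y0]
    print(s[i],(u,v),ray(c,u,v,z)*1000)
seg(c,(215,220,275,260),(4,170,120),(12,255,255),.02)
seg(c,(180,240,220,275),(18,80,120),(35,255,255),.02)
c0=cv2.imread('pics/top0.png');d=load('top');d['color']=c0
seg(d,(345,280,395,315),(3,110,100),(12,255,255),.02)
seg(d,(395,275,445,318),(18,80,100),(35,255,255),.02)
E
```

```text
time: 24.75
ee_pos: [0.4664, 0.093, 0.2402]
eef_rot: [0.984, 0.179, 0.0, -0.0]
ft_force: [1.9, -0.2, -0.1]
width: 0.0874
time: 25.17
ee_pos: [0.4434, -0.054, 0.2402]
eef_rot: [0.997, -0.073, 0.0, -0.0]
ft_force: [0.0, 1.6, 0.0]
width: 0.0873
time: 25.58
ee_pos: [0.4409, -0.0526, 0.1162]
eef_rot: [0.998, -0.071, -0.003, 0.001]
ft_force: [-0.2, -0.4, -0.5]
width: 0.0872
shift [ 0.0037 -0.0012  0.1122] turn [0.0009 0.0032 0.0027] t 25.58 w 0.0872
[ 12   8  32  18 352] (np.float64(242.14772727272728), np.float64(236.32954545454544)) [447.98385449 -54.6742167   20.        ]
[  6   3  31  28 653] (np.float64(200.77335375191424), np.float64(256.3522205206738)) [ 452.20801428 -161.72541089   20.        ]
[  8   7  35  22 544] (np.float64(369.7867647058824), np.float64(297.41360294117646)) [445.3457789  -54.99251129  20.        ]
[ 13   8  27  26 401] (np.float64(420.5860349127182), np.float64(294.84039900249377)) [ 444.33917375 -164.50161596   20.        ]
```

```bash
python3 -m crank '[{"x":0.001,"y":0,"z":0.03,"ax":0,"ay":0,"az":0,"claw":-1},{"x":0.001,"y":0,"z":0.065,"ax":0,"ay":0,"az":0,"claw":-1},{"x":0.001,"y":0,"z":0.09,"ax":0,"ay":0,"az":0,"claw":-1},{"x":0.001,"y":0,"z":0.105,"ax":0,"ay":0,"az":0,"claw":-1},{"x":0.001,"y":0,"z":0.112,"ax":0,"ay":0,"az":0,"claw":-1}]' 40 &&
python3 -m crank '[{"x":0,"y":0,"z":0.002,"ax":0,"ay":0,"az":0,"claw":0.1},{"x":0,"y":0,"z":0.003,"ax":0,"ay":0,"az":0,"claw":0.1},{"x":0,"y":0,"z":0.003,"ax":0,"ay":0,"az":0,"claw":1},{"x":0,"y":0,"z":0.003,"ax":0,"ay":0,"az":0,"claw":1},{"x":0,"y":0,"z":0.003,"ax":0,"ay":0,"az":0,"claw":1}]' &&
python3 -m crank '[{"x":0,"y":0,"z":0,"ax":0,"ay":0,"az":0,"claw":1},{"x":0,"y":0,"z":0,"ax":0,"ay":0,"az":0,"claw":1},{"x":0,"y":0,"z":0,"ax":0,"ay":0,"az":0,"claw":1},{"x":0,"y":0,"z":0,"ax":0,"ay":0,"az":0,"claw":1},{"x":0,"y":0,"z":0,"ax":0,"ay":0,"az":0,"claw":1}]' &&
python3 -m crank '[{"x":0,"y":0,"z":0,"ax":0,"ay":0,"az":0,"claw":1},{"x":0,"y":0,"z":0,"ax":0,"ay":0,"az":0,"claw":1},{"x":0,"y":0,"z":0,"ax":0,"ay":0,"az":0,"claw":1},{"x":0,"y":0,"z":0,"ax":0,"ay":0,"az":0,"claw":1},{"x":0,"y":0,"z":0,"ax":0,"ay":0,"az":0,"claw":1}]'
```

```text
time: 26.05
ee_pos: [0.4454, -0.0523, 0.0079]
eef_rot: [0.998, -0.07, -0.0, -0.0]
ft_force: [-0.1, 1.0, 0.7]
width: 0.0871
time: 26.47
ee_pos: [0.4457, -0.0524, 0.006]
eef_rot: [0.998, -0.07, 0.001, -0.0]
ft_force: [0.2, 0.1, 0.0]
width: 0.0616
time: 26.88
ee_pos: [0.4451, -0.0525, 0.0052]
eef_rot: [0.998, -0.07, 0.0, -0.0]
ft_force: [0.0, 0.3, 1.5]
width: 0.0339
time: 27.3
ee_pos: [0.4451, -0.0525, 0.0052]
eef_rot: [0.998, -0.07, 0.0, -0.0]
ft_force: [0.0, 0.2, 3.2]
width: 0.0334
```

```bash
python3 -m crank '[{"x":0,"y":0,"z":-0.01,"ax":0,"ay":0,"az":0,"claw":1},{"x":0,"y":0,"z":-0.04,"ax":0,"ay":0,"az":0,"claw":1},{"x":0,"y":0,"z":-0.08,"ax":0,"ay":0,"az":0,"claw":1},{"x":0,"y":0,"z":-0.12,"ax":0,"ay":0,"az":0,"claw":1},{"x":0,"y":0,"z":-0.15,"ax":0,"ay":0,"az":0,"claw":1}]' 40 &&
python3 -m crank '[{"x":0.005,"y":-0.025,"z":0,"ax":0,"ay":0,"az":0,"claw":1},{"x":0.011,"y":-0.062,"z":0,"ax":0,"ay":0,"az":0,"claw":1},{"x":0.017,"y":-0.1,"z":0,"ax":0,"ay":0,"az":0,"claw":1},{"x":0.024,"y":-0.14,"z":0,"ax":0,"ay":0,"az":0,"claw":1},{"x":0.03,"y":-0.177,"z":0,"ax":0,"ay":0,"az":0,"claw":1}]' &&
python3 -m crank '[{"x":0.007,"y":-0.039,"z":0,"ax":0,"ay":0,"az":0,"claw":1},{"x":0.014,"y":-0.08,"z":0,"ax":0,"ay":0,"az":0,"claw":1},{"x":0.02,"y":-0.12,"z":0,"ax":0,"ay":0,"az":0.01,"claw":1},{"x":0.026,"y":-0.155,"z":0,"ax":0,"ay":0,"az":0.02,"claw":1},{"x":0.031,"y":-0.177,"z":0,"ax":0,"ay":0,"az":0.021,"claw":1}]' &&
python3 -m crank '[{"x":0,"y":0,"z":0.02,"ax":0,"ay":0,"az":0,"claw":1},{"x":0,"y":0,"z":0.05,"ax":0,"ay":0,"az":0,"claw":1},{"x":0,"y":0,"z":0.08,"ax":0,"ay":0,"az":0,"claw":1},{"x":0,"y":0,"z":0.1,"ax":0,"ay":0,"az":0,"claw":1},{"x":0,"y":0,"z":0.1,"ax":0,"ay":0,"az":0,"claw":1}]' &&
python3 -m crank '[{"x":0,"y":0,"z":0,"ax":0,"ay":0,"az":0,"claw":1},{"x":0,"y":0,"z":0,"ax":0,"ay":0,"az":0,"claw":1},{"x":0,"y":0,"z":0,"ax":0,"ay":0,"az":0,"claw":1},{"x":0,"y":0,"z":0,"ax":0,"ay":0,"az":0,"claw":1},{"x":0,"y":0,"z":0,"ax":0,"ay":0,"az":0,"claw":1}]'
python3 - <<'E'
from h import *
to(554.6,290,11.2,-10.4)
c=snap('scene','scene13.png')
x0,y0,x1,y1=330,130,460,250;h=cv2.cvtColor(c['color'],cv2.COLOR_BGR2HSV)[y0:y1,x0:x1]
n,l,s,ce=cv2.connectedComponentsWithStats(cv2.inRange(h,(3,150,100),(12,255,255)))
i=1+np.argmax(s[1:,4]);u,v=ce[i]+[x0,y0];z=r.read_state()['ee_pos'][2]-.0052+.02
print(s[i],u,v,ray(c,u,v,z)*1000)
E
```

```text
time: 27.72
ee_pos: [0.4448, -0.0531, 0.1584]
eef_rot: [0.997, -0.071, 0.001, -0.0]
ft_force: [0.9, -0.0, -1.0]
width: 0.0337
time: 28.13
ee_pos: [0.4994, 0.1204, 0.1555]
eef_rot: [0.998, -0.071, -0.0, -0.0]
ft_force: [0.2, -0.4, -1.3]
width: 0.0337
time: 28.55
ee_pos: [0.5542, 0.2937, 0.1549]
eef_rot: [0.996, -0.09, -0.001, -0.0]
ft_force: [0.0, -0.8, -0.5]
width: 0.0337
time: 28.97
ee_pos: [0.552, 0.2876, 0.0506]
eef_rot: [0.996, -0.091, -0.003, 0.003]
ft_force: [-0.6, -1.0, -2.6]
width: 0.0339
time: 29.38
ee_pos: [0.5556, 0.2897, 0.0564]
eef_rot: [0.996, -0.091, 0.001, -0.001]
ft_force: [0.4, -0.6, -0.4]
width: 0.0338
shift [-0.0011 -0.      0.0452] turn [-0.0007 -0.0007 -0.0007] t 29.38 w 0.0338
[ 44  61  16  13 153] 381.5686274509804 197.16339869281046 [554.12488651 267.51491324  70.83618639]
```

Run:
```python
from h import *
c=load('scene')
x0,y0,x1,y1=330,130,460,250;h=cv2.cvtColor(c['color'],cv2.COLOR_BGR2HSV)[y0:y1,x0:x1]
m=cv2.inRange(h,(3,120,80),(14,255,255));n,l,s,ce=cv2.connectedComponentsWithStats(m)
for i in range(1,n):
    if s[i,4]>20: print(s[i])
i=1+np.argmax(s[1:,4]);ys,xs=np.where(l==i)
p=np.array([ray(c,x+x0,y+y0,.0708)[:2] for x,y in zip(xs,ys)])*1000
a=np.radians(-10.2);q=(p-[555.6,289.7])@np.array([[np.cos(a),-np.sin(a)],[np.sin(a),np.cos(a)]])
print('local to TCP x,y min/max',q.min(0),q.max(0))
```

```text
[ 44  60  17  15 175]
local to TCP x,y min/max [-18.9043136  -40.61247713] [22.3827077   0.52935988]
```

```bash
python3 -m crank '[{"x":-0.001,"y":0,"z":0.01,"ax":0,"ay":0,"az":0,"claw":1},{"x":-0.001,"y":0,"z":0.022,"ax":0,"ay":0,"az":0,"claw":1},{"x":-0.001,"y":0,"z":0.033,"ax":0,"ay":0,"az":0,"claw":1},{"x":-0.001,"y":0,"z":0.039,"ax":0,"ay":0,"az":0,"claw":1},{"x":-0.001,"y":0,"z":0.041,"ax":0,"ay":0,"az":0,"claw":1}]' 40 &&
python3 -m crank '[{"x":0,"y":0,"z":0.001,"ax":0,"ay":0,"az":0,"claw":1},{"x":0,"y":0,"z":0.002,"ax":0,"ay":0,"az":0,"claw":1},{"x":0,"y":0,"z":0.003,"ax":0,"ay":0,"az":0,"claw":1},{"x":0,"y":0,"z":0.003,"ax":0,"ay":0,"az":0,"claw":1},{"x":0,"y":0,"z":0.003,"ax":0,"ay":0,"az":0,"claw":1}]'
```

```text
time: 29.85
ee_pos: [0.5529, 0.2889, 0.0117]
eef_rot: [0.996, -0.091, -0.001, 0.001]
ft_force: [-0.3, 0.6, -0.9]
width: 0.0338
time: 30.27
ee_pos: [0.5543, 0.2897, 0.0114]
eef_rot: [0.996, -0.091, 0.0, -0.0]
ft_force: [0.5, -0.0, -0.5]
width: 0.0339
```

```bash
python3 -m crank '[{"x":0,"y":0,"z":0.0005,"ax":0,"ay":0,"az":0,"claw":1},{"x":0,"y":0,"z":0.001,"ax":0,"ay":0,"az":0,"claw":1},{"x":0,"y":0,"z":0.001,"ax":0,"ay":0,"az":0,"claw":-0.15},{"x":0,"y":0,"z":0.001,"ax":0,"ay":0,"az":0,"claw":-0.15},{"x":0,"y":0,"z":0.001,"ax":0,"ay":0,"az":0,"claw":-0.15}]' 40 &&
python3 -m crank '[{"x":0,"y":0,"z":0,"ax":0,"ay":0,"az":0,"claw":-0.15},{"x":0,"y":0,"z":-0.01,"ax":0,"ay":0,"az":0,"claw":-0.15},{"x":0,"y":0,"z":-0.04,"ax":0,"ay":0,"az":0,"claw":-0.15},{"x":0,"y":0,"z":-0.08,"ax":0,"ay":0,"az":0,"claw":-0.15},{"x":0,"y":0,"z":-0.12,"ax":0,"ay":0,"az":0,"claw":-1}]' &&
python3 -m crank '[{"x":-0.001,"y":0.03,"z":-0.015,"ax":0,"ay":0,"az":0,"claw":-1},{"x":-0.003,"y":0.06,"z":-0.03,"ax":0,"ay":0,"az":0,"claw":-1},{"x":-0.005,"y":0.09,"z":-0.03,"ax":0,"ay":0,"az":0,"claw":-1},{"x":-0.006,"y":0.122,"z":-0.03,"ax":0,"ay":0,"az":0,"claw":-1},{"x":-0.008,"y":0.154,"z":-0.03,"ax":0,"ay":0,"az":0,"claw":-1}]' &&
python3 -m crank '[{"x":-0.002,"y":0.031,"z":0,"ax":0,"ay":0,"az":0,"claw":-1},{"x":-0.003,"y":0.062,"z":0,"ax":0,"ay":0,"az":0,"claw":-1},{"x":-0.005,"y":0.093,"z":0,"ax":0,"ay":0,"az":0,"claw":-1},{"x":-0.006,"y":0.124,"z":0,"ax":0,"ay":0,"az":0,"claw":-1},{"x":-0.008,"y":0.154,"z":0,"ax":0,"ay":0,"az":0,"claw":-1}]' &&
python3 -m crank '[{"x":-0.002,"y":0.033,"z":0,"ax":0,"ay":0,"az":0,"claw":-1},{"x":-0.003,"y":0.07,"z":0,"ax":0,"ay":0,"az":0,"claw":-1},{"x":-0.005,"y":0.11,"z":0,"ax":0,"ay":0,"az":0,"claw":-1},{"x":-0.007,"y":0.143,"z":0,"ax":0,"ay":0,"az":0,"claw":-1},{"x":-0.008,"y":0.154,"z":0,"ax":0,"ay":0,"az":0,"claw":-1}]' &&
python3 -m crank '[{"x":0,"y":0,"z":0.02,"ax":0,"ay":0,"az":0,"claw":-1},{"x":0,"y":0,"z":0.05,"ax":0,"ay":0,"az":0,"claw":-1},{"x":0,"y":0,"z":0.08,"ax":0,"ay":0,"az":0,"claw":-1},{"x":0,"y":0,"z":0.09,"ax":0,"ay":0,"az":0,"claw":-1},{"x":0,"y":0,"z":0.09,"ax":0,"ay":0,"az":0,"claw":-1}]' &&
python3 -m crank '[{"x":0,"y":0,"z":0,"ax":0,"ay":0,"az":0,"claw":-1},{"x":0,"y":0,"z":0,"ax":0,"ay":0,"az":0,"claw":-1},{"x":0,"y":0,"z":0,"ax":0,"ay":0,"az":0,"claw":-1},{"x":0,"y":0,"z":0,"ax":0,"ay":0,"az":0,"claw":-1},{"x":0,"y":0,"z":0,"ax":0,"ay":0,"az":0,"claw":-1}]'
python3 - <<'E'
from h import *
to(446.5,-160,4,-10.4)
c=snap('scene','scene14.png');t=snap('top','top14.png')
s=r.read_state()['ee_pos'];print(s,proj(c,[s[0],s[1],s[2]]))
a=cv2.resize(c['color'][130:250,330:460],(390,360),interpolation=2)
b=cv2.resize(t['color'][215:350,130:245],(390,458),interpolation=2)
d=cv2.resize(c['color'][190:290,150:280],(390,300),interpolation=2)
o=np.zeros((600,790,3),np.uint8);o[:360,:390]=a;o[:458,400:]=b;o[365:600,:390]=d[:235];
cv2.imwrite('pics/c14.png',o)
E
```

```text
time: 30.68
ee_pos: [0.5542, 0.2897, 0.0102]
eef_rot: [0.996, -0.091, 0.0, -0.0]
ft_force: [1.3, -0.1, 0.5]
width: 0.0459
time: 31.1
ee_pos: [0.5535, 0.289, 0.1315]
eef_rot: [0.996, -0.091, -0.001, 0.001]
ft_force: [0.8, 0.5, 0.2]
width: 0.0529
time: 31.52
ee_pos: [0.5179, 0.1383, 0.1611]
eef_rot: [0.996, -0.091, 0.001, -0.0]
ft_force: [0.1, -0.6, -0.2]
width: 0.0814
time: 31.93
ee_pos: [0.4818, -0.012, 0.1609]
eef_rot: [0.996, -0.092, 0.0, -0.0]
ft_force: [0.3, 0.0, 0.3]
width: 0.0866
time: 32.35
ee_pos: [0.4448, -0.1655, 0.161]
eef_rot: [0.996, -0.094, 0.001, 0.0]
ft_force: [-0.3, 0.2, 0.1]
width: 0.0873
time: 32.77
ee_pos: [0.4449, -0.1597, 0.0684]
eef_rot: [0.996, -0.091, -0.002, 0.0]
ft_force: [0.3, 0.3, 0.1]
width: 0.0869
time: 33.18
ee_pos: [0.4469, -0.1604, 0.0708]
eef_rot: [0.996, -0.091, 0.001, -0.0]
ft_force: [0.2, 0.7, -0.2]
width: 0.0877
shift [-0.0006 -0.0002  0.0668] turn [-0.0003 -0.0007 -0.0007] t 33.18 w 0.0877
[ 0.44664148 -0.1603365   0.07044859] (np.float64(196.4638583564216), np.float64(240.40633405528368))
```

View pics/c14.png

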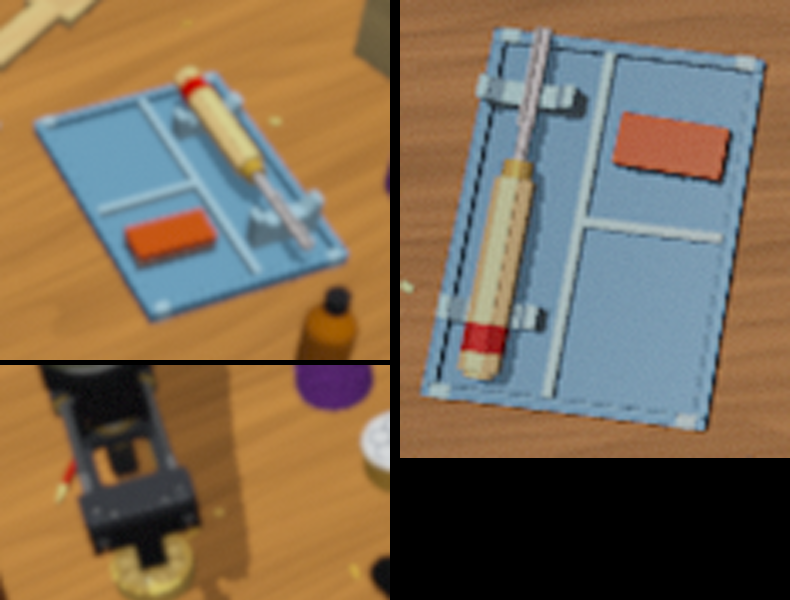

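The fine gouge is seated and the stone lies flat in the far bay (top half: (671,146)). The gripper is centred over the rosette (near finger at (152,550)). (15 pictures viewed.)

```bash
python3 -m crank '[{"x":0,"y":0,"z":0.015,"ax":0,"ay":0,"az":0,"claw":-1},{"x":0,"y":0,"z":0.035,"ax":0,"ay":0,"az":0,"claw":-1},{"x":0,"y":0,"z":0.05,"ax":0,"ay":0,"az":0,"claw":-1},{"x":0,"y":0,"z":0.06,"ax":0,"ay":0,"az":0,"claw":-1},{"x":0,"y":0,"z":0.063,"ax":0,"ay":0,"az":0,"claw":-1}]' 30 &&
python3 -m crank '[{"x":0,"y":0,"z":0.001,"ax":0,"ay":0,"az":0,"claw":-1},{"x":0,"y":0,"z":0.003,"ax":0,"ay":0,"az":0,"claw":-0.5},{"x":0,"y":0,"z":0.003,"ax":0,"ay":0,"az":0,"claw":1},{"x":0,"y":0,"z":0.003,"ax":0,"ay":0,"az":0,"claw":1},{"x":0,"y":0,"z":0.003,"ax":0,"ay":0,"az":0,"claw":1}]' &&
python3 -m crank '[{"x":0,"y":0,"z":0,"ax":0,"ay":0,"az":0,"claw":1},{"x":0,"y":0,"z":0,"ax":0,"ay":0,"az":0,"claw":1},{"x":0,"y":0,"z":0,"ax":0,"ay":0,"az":0,"claw":1},{"x":0,"y":0,"z":0,"ax":0,"ay":0,"az":0,"claw":1},{"x":0,"y":0,"z":0,"ax":0,"ay":0,"az":0,"claw":1}]' &&
python3 -m crank '[{"x":0,"y":0,"z":0,"ax":0,"ay":0,"az":0,"claw":1},{"x":0,"y":0,"z":0,"ax":0,"ay":0,"az":0,"claw":1},{"x":0,"y":0,"z":0,"ax":0,"ay":0,"az":0,"claw":1},{"x":0,"y":0,"z":0,"ax":0,"ay":0,"az":0,"claw":1},{"x":0,"y":0,"z":0,"ax":0,"ay":0,"az":0,"claw":1}]'
```

```text
time: 33.7
ee_pos: [0.4455, -0.1602, 0.0057]
eef_rot: [0.996, -0.091, -0.001, 0.0]
ft_force: [-0.3, -0.2, 0.3]
width: 0.0869
time: 34.12
ee_pos: [0.4468, -0.1604, 0.0045]
eef_rot: [0.996, -0.091, 0.0, -0.0]
ft_force: [0.1, 0.2, 1.0]
width: 0.0681
time: 34.53
ee_pos: [0.4467, -0.1604, 0.0044]
eef_rot: [0.996, -0.091, 0.0, -0.0]
ft_force: [-0.2, 0.6, 5.4]
width: 0.0613
time: 34.95
ee_pos: [0.4467, -0.1604, 0.0044]
eef_rot: [0.996, -0.091, 0.0, -0.0]
ft_force: [-1.1, 0.4, 5.8]
width: 0.0613
```

```bash
python3 -m crank '[{"x":0,"y":0,"z":-0.01,"ax":0,"ay":0,"az":0,"claw":1},{"x":0,"y":0,"z":-0.04,"ax":0,"ay":0,"az":0,"claw":1},{"x":0,"y":0,"z":-0.08,"ax":0,"ay":0,"az":0,"claw":1},{"x":0,"y":0,"z":-0.12,"ax":0,"ay":0,"az":0,"claw":1},{"x":0,"y":0,"z":-0.155,"ax":0,"ay":0,"az":0,"claw":1}]' 30 &&
python3 -m crank '[{"x":0.006,"y":-0.028,"z":0,"ax":0,"ay":0,"az":0,"claw":1},{"x":0.014,"y":-0.064,"z":0,"ax":0,"ay":0,"az":0,"claw":1},{"x":0.023,"y":-0.102,"z":0,"ax":0,"ay":0,"az":0,"claw":1},{"x":0.032,"y":-0.141,"z":0,"ax":0,"ay":0,"az":0,"claw":1},{"x":0.041,"y":-0.18,"z":0,"ax":0,"ay":0,"az":0,"claw":1}]' &&
python3 -m crank '[{"x":-0.005,"y":-0.03,"z":0,"ax":0,"ay":0,"az":0,"claw":1},{"x":-0.011,"y":-0.06,"z":0,"ax":0,"ay":0,"az":0,"claw":1},{"x":-0.016,"y":-0.09,"z":0,"ax":0,"ay":0,"az":0,"claw":1},{"x":-0.021,"y":-0.119,"z":0,"ax":0,"ay":0,"az":0,"claw":1},{"x":-0.027,"y":-0.1475,"z":0,"ax":0,"ay":0,"az":0,"claw":1}]' &&
python3 -m crank '[{"x":-0.021,"y":-0.028,"z":0,"ax":0,"ay":0,"az":0,"claw":1},{"x":-0.046,"y":-0.06,"z":0,"ax":0,"ay":0,"az":0,"claw":1},{"x":-0.072,"y":-0.092,"z":0,"ax":0,"ay":0,"az":0,"claw":1},{"x":-0.094,"y":-0.12,"z":0,"ax":0,"ay":0,"az":0,"claw":1},{"x":-0.104,"y":-0.1345,"z":0,"ax":0,"ay":0,"az":0,"claw":1}]' &&
python3 -m crank '[{"x":0,"y":0,"z":0.02,"ax":0,"ay":0,"az":0,"claw":1},{"x":0,"y":0,"z":0.05,"ax":0,"ay":0,"az":0,"claw":1},{"x":0,"y":0,"z":0.085,"ax":0,"ay":0,"az":0,"claw":1},{"x":0,"y":0,"z":0.105,"ax":0,"ay":0,"az":0,"claw":1},{"x":0,"y":0,"z":0.11,"ax":0,"ay":0,"az":0,"claw":1}]' &&
python3 -m crank '[{"x":0,"y":0,"z":0,"ax":0,"ay":0,"az":0,"claw":1},{"x":0,"y":0,"z":0,"ax":0,"ay":0,"az":0,"claw":1},{"x":0,"y":0,"z":0,"ax":0,"ay":0,"az":0,"claw":1},{"x":0,"y":0,"z":0,"ax":0,"ay":0,"az":0,"claw":1},{"x":0,"y":0,"z":0,"ax":0,"ay":0,"az":0,"claw":1}]'
python3 -c "
from h import *
to(441.2,310.5,10.4,-10.4)"
```

```text
time: 35.37
ee_pos: [0.446, -0.1609, 0.1619]
eef_rot: [0.996, -0.092, 0.0, 0.0]
ft_force: [1.8, -0.2, 0.6]
width: 0.061
time: 35.78
ee_pos: [0.5197, 0.0107, 0.1598]
eef_rot: [0.996, -0.092, 0.0, -0.0]
ft_force: [0.3, 1.2, 0.6]
width: 0.0615
time: 36.2
ee_pos: [0.5195, 0.1604, 0.1596]
eef_rot: [0.996, -0.091, 0.0, 0.0]
ft_force: [0.7, -0.7, -0.9]
width: 0.061
time: 36.62
ee_pos: [0.4387, 0.3146, 0.1596]
eef_rot: [0.996, -0.089, -0.0, -0.001]
ft_force: [0.6, 0.8, 0.2]
width: 0.0614
time: 37.03
ee_pos: [0.4399, 0.3085, 0.0459]
eef_rot: [0.996, -0.091, -0.002, 0.002]
ft_force: [-0.8, -0.7, -1.5]
width: 0.0612
time: 37.45
ee_pos: [0.4426, 0.3108, 0.0503]
eef_rot: [0.996, -0.091, 0.001, -0.001]
ft_force: [1.3, -1.1, 0.5]
width: 0.0616
shift [-0.0013  0.0006  0.0399] turn [-0.0008 -0.0006 -0.0008] t 37.45 w 0.0616
```

```bash
python3 -m crank '[{"x":-0.001,"y":0.0005,"z":0.01,"ax":0,"ay":0,"az":0,"claw":1},{"x":-0.001,"y":0.0005,"z":0.02,"ax":0,"ay":0,"az":0,"claw":1},{"x":-0.001,"y":0.0005,"z":0.029,"ax":0,"ay":0,"az":0,"claw":1},{"x":-0.001,"y":0.0005,"z":0.034,"ax":0,"ay":0,"az":0,"claw":1},{"x":-0.001,"y":0.0005,"z":0.036,"ax":0,"ay":0,"az":0,"claw":1}]' 30 &&
python3 -m crank '[{"x":0,"y":0,"z":0.001,"ax":0,"ay":0,"az":0,"claw":1},{"x":0,"y":0,"z":0.002,"ax":0,"ay":0,"az":0,"claw":1},{"x":0,"y":0,"z":0.003,"ax":0,"ay":0,"az":0,"claw":1},{"x":0,"y":0,"z":0.0035,"ax":0,"ay":0,"az":0,"claw":1},{"x":0,"y":0,"z":0.0035,"ax":0,"ay":0,"az":0,"claw":1}]'
```

```text
time: 37.87
ee_pos: [0.4401, 0.3093, 0.0114]
eef_rot: [0.996, -0.091, -0.001, 0.001]
ft_force: [0.2, -0.7, 0.2]
width: 0.0613
time: 38.28
ee_pos: [0.4411, 0.3102, 0.0104]
eef_rot: [0.996, -0.091, 0.0, -0.0]
ft_force: [-2.5, -1.2, 7.2]
width: 0.0613
```

Contact at the expected height. Release, lift clear and check.

```bash
python3 -m crank '[{"x":0,"y":0,"z":0,"ax":0,"ay":0,"az":0,"claw":-0.55},{"x":0,"y":0,"z":0,"ax":0,"ay":0,"az":0,"claw":-0.55},{"x":0,"y":0,"z":0,"ax":0,"ay":0,"az":0,"claw":-0.55},{"x":0,"y":0,"z":0,"ax":0,"ay":0,"az":0,"claw":-0.55},{"x":0,"y":0,"z":-0.003,"ax":0,"ay":0,"az":0,"claw":-0.55}]' 30 &&
python3 -m crank '[{"x":0,"y":0,"z":-0.01,"ax":0,"ay":0,"az":0,"claw":-0.55},{"x":0,"y":0,"z":-0.04,"ax":0,"ay":0,"az":0,"claw":-0.55},{"x":0,"y":0,"z":-0.08,"ax":0,"ay":0,"az":0,"claw":-0.55},{"x":0,"y":0,"z":-0.12,"ax":0,"ay":0,"az":0,"claw":-0.55},{"x":0,"y":0,"z":-0.16,"ax":0,"ay":0,"az":0,"claw":-0.55}]' &&
python3 -m crank '[{"x":0,"y":0.02,"z":-0.03,"ax":0,"ay":0,"az":0,"claw":-0.55},{"x":0,"y":0.05,"z":-0.06,"ax":0,"ay":0,"az":0,"claw":-0.55},{"x":0,"y":0.08,"z":-0.08,"ax":0,"ay":0,"az":0,"claw":-0.55},{"x":0,"y":0.12,"z":-0.08,"ax":0,"ay":0,"az":0,"claw":-0.55},{"x":0,"y":0.15,"z":-0.08,"ax":0,"ay":0,"az":0,"claw":-0.55}]' &&
python3 -m crank '[{"x":0,"y":0.03,"z":0,"ax":0,"ay":0,"az":0,"claw":-0.55},{"x":0,"y":0.07,"z":0,"ax":0,"ay":0,"az":0,"claw":-0.55},{"x":0,"y":0.1,"z":0,"ax":0,"ay":0,"az":0,"claw":-0.55},{"x":0,"y":0.12,"z":0,"ax":0,"ay":0,"az":0,"claw":-0.55},{"x":0,"y":0.12,"z":0,"ax":0,"ay":0,"az":0,"claw":-0.55}]'
python3 - <<'E'
from h import *
c=snap('scene','scene15.png');t=snap('top','top15.png')
a=cv2.resize(c['color'][110:380,50:470],(790,508),interpolation=2)
b=cv2.resize(t['color'][215:350,130:245],(238,280),interpolation=2)
o=a.copy()
o=np.vstack([o[:508],np.zeros((92,790,3),np.uint8)]);o[320:600,552:790]=b
cv2.imwrite('pics/c15.png',o)
E
```

```text
time: 38.7
ee_pos: [0.4406, 0.3098, 0.0122]
eef_rot: [0.996, -0.091, -0.0, 0.0]
ft_force: [0.2, 0.7, 1.0]
width: 0.0674
time: 39.12
ee_pos: [0.4407, 0.3096, 0.1753]
eef_rot: [0.996, -0.092, 0.0, -0.0]
ft_force: [-0.9, 1.2, 0.2]
width: 0.0674
time: 39.53
ee_pos: [0.4137, 0.1601, 0.2547]
eef_rot: [0.996, -0.092, 0.001, -0.001]
ft_force: [1.1, -0.3, -1.0]
width: 0.0676
time: 39.95
ee_pos: [0.3913, 0.0405, 0.2536]
eef_rot: [0.996, -0.094, 0.001, -0.001]
ft_force: [0.5, 0.0, -0.2]
width: 0.067
```

View pics/c15.png

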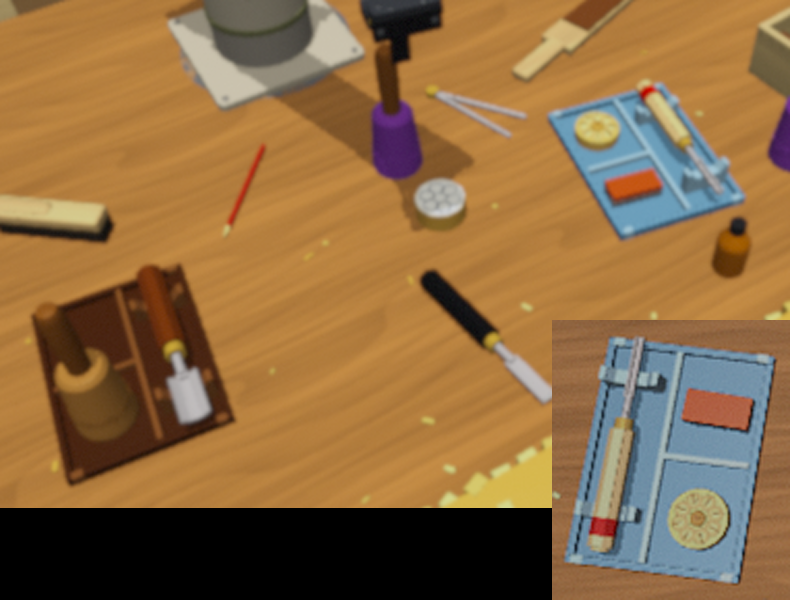

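Both trays are complete and the bystanders are untouched. The gripper is clear (TCP z 0.25 m).

```bash
python3 -c "
from bench import close_job
print(close_job())"
```

```text
the job is handed in; nothing more can be done
None
```

I made up both trays in the order asked and handed the job in at about 40 s.

- **Walnut tray:** the broad gouge lies on its two rests, handle on the lower one, and the mallet stands on its head in the far bay.
- **Blue tray:** the fine gouge lies on its rests, the stone is flat in the far bay, and the rosette is flat and face up in the near bay.

**Last checks:** the final pictures from both cameras showed all five pieces in place. The chisel, blank and oil bottle had not visibly moved, and the gripper was empty and clear.

**What disagreed along the way:**
- **Camera offsets:** the two cameras differed by a few mm, so I corrected the placings from close looks.
- **Bench touch:** the fingertips briefly touched the bench at the fine gouge, with about 36 N on the wrist.
- **Fine gouge seating:** it met its rests about 4.5 mm higher on the arm than computed, with about 35 N on the wrist. The likely cause is that I began the lift before the grip had fully closed. The pictures after release showed it seated.

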